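# Make up the condiment caddy

## Task

Make up the condiment caddy for the table: take the bottle that has no cork out of the caddy and stand it on the cutting board to be washed, and stand the three corked bottles upright in the caddy's three bottle cups, each right down in the cup of its own size: the smallest bottle in the smallest cup, the middle one in the middle cup, the largest in the largest. They are glass: set them down, do not drop them. Leave the salt shaker standing in its cup, and leave the other corkless bottle where it stands on the worktop; it has just been washed.

Things in the scene. Friction and masses are not known exactly. Their poses are not given: they have to be found in the camera images.
- bottle_small: the smallest corked bottle: clear glass with a cork, round, 34 mm in diameter, 82 mm tall with its cork; straight-sided up to about 44 mm, narrowing above. Loose, standing on the worktop. Origin: centre of its underside; z up.
- bottle_mid: the middle corked bottle: clear glass with a cork, round, 42 mm in diameter, 100 mm tall; straight-sided up to about 52 mm, narrowing above. Loose, standing on the worktop. Origin: centre of its underside; z up.
- bottle_large: the largest corked bottle: clear glass with a cork and a small paper tag on its side, round, 47 mm in diameter (49 over the tag), 127 mm tall; straight-sided up to about 74 mm, narrowing above. Loose, standing on the worktop. Origin: centre of its underside; z up.
- bottle_out: the corkless bottle that stands in the caddy, in the middle-sized cup: clear glass, open mouth, round, 39 mm in diameter, 85 mm tall; straight-sided up to about 50 mm, narrowing above. Loose. Origin: centre of its underside, 10 mm above the worktop at the start; z up.
- bottle_stay: another corkless bottle of the same make and size (39 mm in diameter, 85 mm tall), just washed, standing on the worktop among the corked ones, to be left alone. Loose. Origin: centre of its underside.
- salt_shaker: salt shaker, glass with a grey domed top, 44 mm in diameter, 90 mm tall, already standing in its own (fourth) steel cup of the caddy, its top 100 mm above the worktop, to be left there. Loose. Origin: centre of its underside.
- cup_small: The smallest cup: open steel cup fixed in the caddy, 25 mm high, inside 41 mm across at its floor, widening to 53 mm at the mouth, 58 mm over the rim. Origin: centre of its underside, 6 mm above the worktop; floor inside 4 mm and rim 25 mm above the origin. Empty. Neighbouring cups are 90 mm apart, centre to centre, in a square of four, arranged anyhow; x and y along the rows.
- cup_mid: The middle cup: open steel cup fixed in the caddy, 25 mm high, inside 49 mm across at its floor, widening to 62 mm at the mouth, 67 mm over the rim. Origin: centre of its underside, 6 mm above the worktop; floor inside 4 mm and rim 25 mm above the origin. A corkless bottle stands in it at the start.
- cup_large: The largest cup: open steel cup fixed in the caddy, 25 mm high, inside 56 mm across at its floor, widening to 70 mm at the mouth, 75 mm over the rim. Origin: centre of its underside, 6 mm above the worktop; floor inside 4 mm and rim 25 mm above the origin. Empty. The caddy is a fixed square wooden tray, 200 mm a side, rim 20 mm high, with brass handles 20 mm out on two sides, 33 mm high.
- board: wooden cutting board lying flat left of the caddy, fixed, 200 mm along its x axis, 300 mm along its y axis (which runs roughly away from the robot), 21 mm thick, empty. Origin: centre of its underside, so its top is 21 mm above the origin.
Mind the look-alikes: they are no part of the job. What is shaped like the bottle_out but purple is not meant.

How it is judged:
By the outcome, as a careful person would: the job done as asked, in the order asked, and still so for the second after the job is handed in, with the robot touching nothing.
It also fails if it takes over 109 s, if anything falls off the work surface, if the arm or the gripper's body presses on something with over 40 N, if the wrist force passes 120 N, or if a joint passes its speed limit or range.

## Robot

A 7-joint arm with a two-finger parallel gripper is mounted at the origin on a cart in front of the work surface, level with it; the furniture and walls round the work are solid. World frame = base frame: x ahead of the robot, y to its left, z up, the work surface at z = 0. Lengths are in mm, angles in rad, forces in N, time in s.
With the tool pointing down it reaches from about 425 to 875 mm from the base axis. Payload 8.4 kg.
Tool frame: the origin (TCP) lies at the very end of the fingers, on their centre line; the grasp point (between the pads) lies 19 mm behind it; z points along the fingers, y is the line along which they close (so a half turn about z gives the same grasp; the last joint's range is limited). The gripper opens to 85 mm and grips with 20 to 120 N. Pads are 22 mm wide; open, the fingers measure 114 mm over their backs; the gripper's body (76 mm by 85 mm) begins 54 mm behind the grasp point. The pads swing forward as they close: fully open they stand 13 mm farther back than shut.
Start: joints at [1.177, 0.333, 0.04, 1.465, -0.013, 1.343, -0.059], TCP at [188.834, -621.937, 231.308] pointing down, gripper open.
Joint ranges: [-2.58, 2.58], [-0.38, 2.09], [-1.3, 1.39], [0.25, 2.4], [-1.5, 4.64], [0.08, 2.09], [-2.65, 2.65]. Speed limits (rad/s): [2.22, 2.22, 2.79, 2.79, 3.14, 3.14, 3.14].

## Interface

Orientations are given as a 3x3 rotation matrix whose columns are the frame's x, y, z axes.
In Python, from rig import manip, cams, workorder gives the robot as it stands. The module is installed in compiled form; this text tells all that it offers.
- The arm moves only by the tool servo_tool, never from a script. Its argument "deltas" is one flat list of numbers, 7 for each row, row after row: the shift along the tool's x, y, z in units of 40 mm (1.0 is 40 mm), then the turn, a rotation vector about the tool's x, y, z in units of 6 degrees (1.0 is 6 degrees), then the closure, from 0 (fully open) to 1 (shut). A call has 1 to 5 rows; each row shifts and turns the commanded pose from where the row before left it, along the tool's axes as they then stand; what a row does not reach is not made up. A row lasts 1/12 s, in which the tool goes at most 41.7 mm and 7.16 degrees, less where a joint would pass 70% of its speed; a pose out of reach is approached as far as the arm can. A call is refused whole if a number of a shift passes 1 or a number of a turn 1, either way. A call with a gripper value outside its range is refused whole. The fingers move at their own pace and stop on an object; "newtons" is the grip in N (left out, the last holds). Time passes only in rows, so rows that do not move let the fingers close. It gives the time, the measured TCP pose, the force, the opening and the grip force at its end, in the units of the state.
- manip.observe(): the state, without advancing time (a new reading comes with each control period).
- cams.camera(name): name is "scene" or "side" or "wrist"; returns (picture, depth): 480x640x3 uint8, red, green, blue; 480x640 float32, mm along the optical axis (not along the pixel's ray), 0 where there is no reading.
- cams.camera_model(name): a dict with "fx", "fy", "cx", "cy" (pixels), "R" (3x3) and "t" (3): a world point X has camera coordinates R X + t; the wrist camera has in their place "mount" (4x4, takes a point from camera to tool coordinates, whose origin is the TCP and whose axes are the flange's). Camera axes: x right, y down, z forward; pixel columns grow to the right and rows downward; lengths in mm; the calibration is good to about 2 mm. A picture is of the moment at which its call begins: read the wrist's pose just before it. camera_model takes no time and is no camera call.
- workorder.finish_job(): hands the job in; it is judged then, once.
The state is a dict: "time_s": time; "joint_pos": joint angles; "joint_velocities": joint speeds; "effort": joint torques, N m; "tool_pos": TCP position; "eef_rot": TCP orientation; "contact_force": force on the tool from outside, world axes, zero at the start; "ft_torque": the same for the moment, N m; "gripper_width": finger opening in mm; "grip_force": force on a finger pad.
Only numpy, scipy, OpenCV 4.12 (cv2) and the standard library are available. Lean on these libraries where they do the work, as an engineer would, in place of code of your own. Each camera call takes 0.05 s, during which the arm holds its last target. There are 200 camera calls.

## Working session

There is one attempt and no reset: what is moved stays moved. The work goes in short steps, Python scripts to look and compute and a tool call to move; the robot and the scene stay as the last step left them, time stands still between calls to the robot, and variables do not carry over. Pictures are saved under pics/ and viewed, at most 14 in all, crops included, and the job is handed in when it is done.

Besides the shell and the picture viewer there is one more tool, called after "Emit:" as name(argument=value, ...) on one line, values as JSON. servo_tool: Moves the arm, as the interface text tells. Its arguments: {"type":"object","properties":{"deltas":{"type":"array","items":{"type":"number"}},"newtons":{"type":"number"}},"required":["deltas"]}

```bash
mkdir -p pics
cat > h.py <<'E'
import numpy as np, cv2
from rig import manip, cams, workorder
def ray(name,u,v,z):
    m=cams.camera_model(name);R=np.array(m['R']);t=np.array(m['t'])
    d=R.T@np.array([(u-m['cx'])/m['fx'],(v-m['cy'])/m['fy'],1]);c=-R.T@t
    return c+d*(z-c[2])/d[2]
def proj(name,X):
    m=cams.camera_model(name);p=np.array(m['R'])@np.array(X,float)+np.array(m['t'])
    return m['fx']*p[0]/p[2]+m['cx'],m['fy']*p[1]/p[2]+m['cy']
E
python3 - <<'E'
from h import *
s=manip.observe();print(s)
for n in ['scene','side']:
    p,d=cams.camera(n);cv2.imwrite(f'pics/{n}0.png',p[:,:,::-1]);np.save(f'{n}0.npy',d)
    m=cams.camera_model(n);print(n,m,-np.array(m['R']).T@m['t'])
print(cams.camera_model('wrist'))
E
```

```text
{'time_s': 0.0, 'joint_pos': array([ 1.17679386,  0.33391241,  0.03988429,  1.46626797, -0.01340468,
        1.34329356, -0.05850975]), 'joint_velocities': array([ 0.00225683, -0.0001712 ,  0.00055742, -0.00206727, -0.00120447,
        0.00075484, -0.00079112]), 'effort': array([-1.13175229e-03, -6.58570004e+01,  1.36487290e+00, -4.05566740e+01,
        1.67562591e-02,  1.26833579e-02,  4.67311429e-05]), 'tool_pos': array([ 188.69468414, -621.53545203,  230.42204497]), 'eef_rot': array([[ 9.56870537e-01,  2.90514111e-01, -5.72200651e-04],
       [ 2.90514654e-01, -9.56869351e-01,  1.51041980e-03],
       [-1.08723000e-04, -1.61150888e-03, -9.99998696e-01]]), 'contact_force': array([ 0.02978361, -0.88656438,  0.74490481]), 'ft_torque': array([0.00822044, 0.02237688, 0.00601311]), 'grip_force': 0.0, 'gripper_width': 85.36340957207646}
scene {'fx': 455.2174714375455, 'fy': 455.2174714375455, 'cx': 319.76934907811847, 'cy': 242.81808069756585, 'R': array([[ 0.54919535, -0.8354348 , -0.0208123 ],
       [-0.48470454, -0.29814849, -0.82229495],
       [ 0.68076867,  0.46168838, -0.56868081
[... 225 characters left out ...]
([[ 0.81354271, -0.58148436,  0.00491924],
       [-0.27337888, -0.38991772, -0.87933393],
       [ 0.51323702,  0.71403089, -0.47618026]]), 't': array([-389.86065068,  169.27538628, 1219.89034222])} [ -262.64828338 -1031.73378847   731.65510956]
{'fx': 336.2681628037491, 'fy': 336.2681628037491, 'cx': 315.73840122172334, 'cy': 236.58897291040304, 'mount': array([[-5.28346602e-04, -9.60040230e-01, -2.79861532e-01,
         7.10247567e+01],
       [ 9.99999669e-01, -6.80476816e-04,  4.46430391e-04,
         3.51520375e-01],
       [-6.19030419e-04, -2.79861203e-01,  9.60040272e-01,
        -1.42743589e+02],
       [ 0.00000000e+00,  0.00000000e+00,  0.00000000e+00,
         1.00000000e+00]])}
```

View pics/scene0.png

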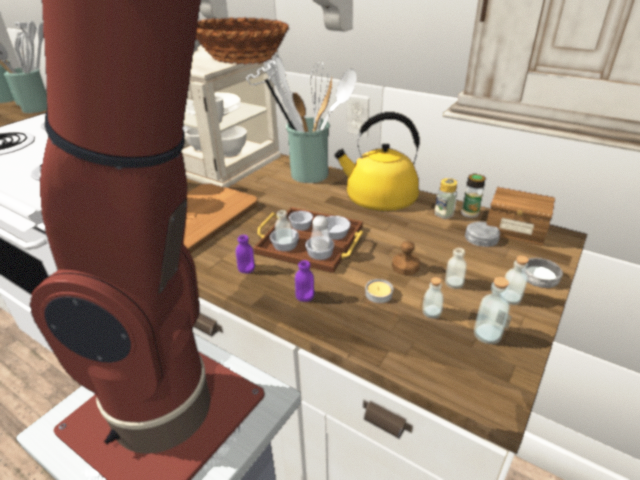

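View pics/side0.png

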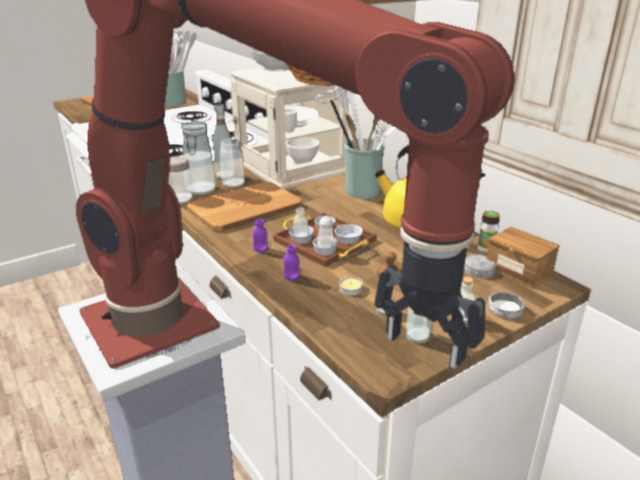

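Run:
```python
from h import *
p=cv2.imread('pics/scene0.png')
a=cv2.resize(p[195:275,230:390],(800,400),interpolation=cv2.INTER_CUBIC)
cv2.imwrite('pics/c1.png',a)
b=cv2.resize(p[235:350,410:570],(800,575),interpolation=cv2.INTER_CUBIC)
cv2.imwrite('pics/c2.png',b)
for u,v in [(433,314),(456,284),(513,299),(490,339),(284,243),(319,252),(301,220),(338,228)]:print(u,v,ray('scene',u,v,0).round())
d=np.load('scene0.npy');print(d[300,433],d[320,490],d[360,400])
```

```text
433 314 [ 434. -273.    0.]
456 284 [ 545. -279.    0.]
513 299 [ 560. -392.    0.]
490 339 [ 427. -385.    0.]
284 243 [476. 122.   0.]
319 252 [490.  30.   0.]
301 220 [584. 148.   0.]
338 228 [601.  46.   0.]
850.3943 788.4733 792.0991
```

View pics/c1.png

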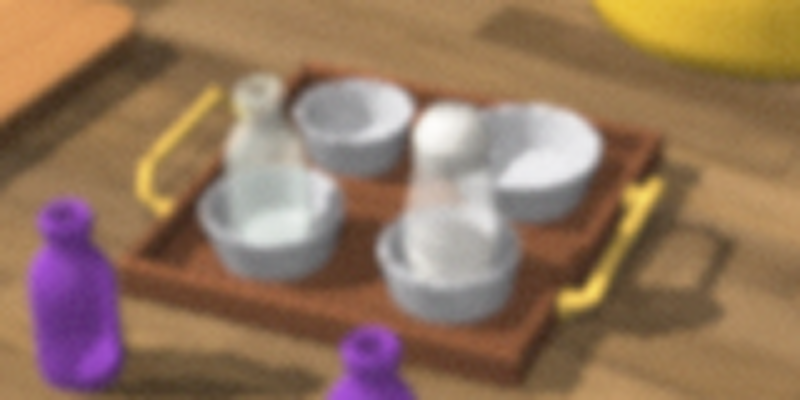

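View pics/c2.png

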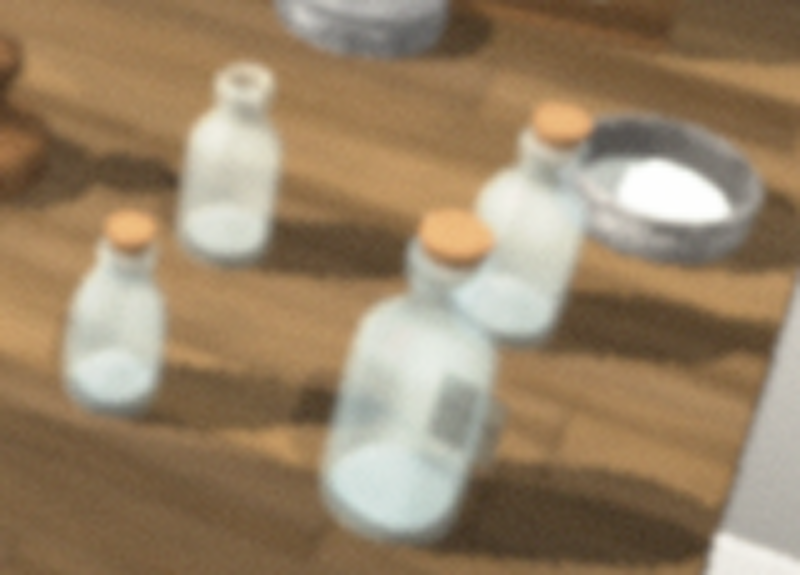

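Run:
```python
from h import *
for n,u,v,z in [('small',436.2,279.4,82),('large',501.4,280.6,127),('mid',522.6,258.4,100),('stay',459,251,85),('out',281.6,213.4,95),
 ('cupmid',284,237,31),('cupsmall',300.6,217.4,31),('cupshaker',319.8,245,31),('cuplarge',338,225,31)]:print(n,ray('scene',u,v,z).round())
m=np.array(cams.camera_model('wrist')['mount']);print(m.round(2))
```

```text
small [ 438. -267.   82.]
large [ 437. -377.  127.]
mid [ 560. -388.  100.]
stay [ 542. -273.   85.]
out [461. 109.  95.]
cupmid [461. 108.  31.]
cupsmall [553. 126.  31.]
cupshaker [478.  19.  31.]
cuplarge [571.  28.  31.]
[[  -0.     -0.96   -0.28   71.02]
 [   1.     -0.      0.      0.35]
 [  -0.     -0.28    0.96 -142.74]
 [   0.      0.      0.      1.  ]]
```

Emit:
servo_tool(deltas=[0.78, -0.4, -0.04, 0, 0, 0, 0, 0.78, -0.4, -0.04, 0, 0, 0, 0, 0.78, -0.4, -0.04, 0, 0, 0, 0, 0.78, -0.4, -0.04, 0, 0, 0, 0, 0.78, -0.4, -0.04, 0, 0, 0, 0])

```text
time_s: 0.52
tool_pos: [315.7, -498.6, 239.0]
eef_rot: [[0.957, 0.29, -0.0], [0.29, -0.957, 0.0], [-0.0, -0.001, -1.0]]
contact_force: [1.4, -1.3, -0.8]
gripper_width: 85.4
grip_force: 0.0
```

Emit:
servo_tool(deltas=[0.78, -0.4, -0.04, 0, 0, 0, 0, 0.78, -0.4, -0.04, 0, 0, 0, 0, 0.78, -0.4, -0.04, 0, 0, 0, 0, 0.78, -0.4, -0.04, 0, 0, 0, 0, 0.78, -0.4, -0.04, 0, 0, 0, 0])

```text
time_s: 0.93
tool_pos: [441.7, -376.7, 247.2]
eef_rot: [[0.957, 0.29, -0.0], [0.29, -0.957, 0.0], [-0.0, -0.0, -1.0]]
contact_force: [-0.0, -0.7, -0.3]
gripper_width: 85.3
grip_force: 0.0
```

Emit:
servo_tool(deltas=[0.78, -0.4, -0.04, 0, 0, 0, 0, 0.78, -0.4, -0.04, 0, 0, 0, 0, 0, 0, 0, 0, 0, 1, 0, 0, 0, 0, 0, 0, 0.2, 0, 0, 0, 0, 0, 0, 0, 0])

```text
time_s: 1.35
tool_pos: [490.9, -329.7, 250.1]
eef_rot: [[0.986, 0.169, -0.001], [0.169, -0.986, -0.0], [-0.001, -0.0, -1.0]]
contact_force: [-0.3, -1.5, 0.6]
gripper_width: 85.3
grip_force: 0.0
```

```bash
cat >> h.py <<'E'
def wsnap(tag):
    s=manip.observe();p,d=cams.camera('wrist');cv2.imwrite(f'pics/{tag}.png',p[:,:,::-1])
    np.savez(f'{tag}.npz',pos=s['tool_pos'],R=s['eef_rot'],d=d);return s
def wray(tag,u,v,z):
    f=np.load(f'{tag}.npz');m=cams.camera_model('wrist');M=np.array(m['mount'])
    d=f['R']@M[:3,:3]@np.array([(u-m['cx'])/m['fx'],(v-m['cy'])/m['fy'],1]);c=f['pos']+f['R']@M[:3,3]
    return c+d*(z-c[2])/d[2]
def wproj(tag,X):
    f=np.load(f'{tag}.npz');m=cams.camera_model('wrist');M=np.array(m['mount'])
    q=M[:3,:3].T@(f['R'].T@(np.array(X,float)-f['pos'])-M[:3,3]);return m['fx']*q[0]/q[2]+m['cx'],m['fy']*q[1]/q[2]+m['cy']
def go(x,y,z,frm=None):
    s=manip.observe();R=s['eef_rot'];p=s['tool_pos'] if frm is None else np.array(frm)
    d=R.T@(np.array([x,y,z])-p)/40;n=np.linalg.norm(d);print('units',d.round(3),'rows>=',round(n/1.04,2),'yaw',round(np.degrees(np.arctan2(R[1,0],R[0,0])),2))
E
python3 - <<'E'
from h import *
wsnap('w1')
p,d=cams.camera('side');cv2.imwrite('pics/side1.png',p[:,:,::-1])
E
```

```text
(no output)
```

View pics/w1.png

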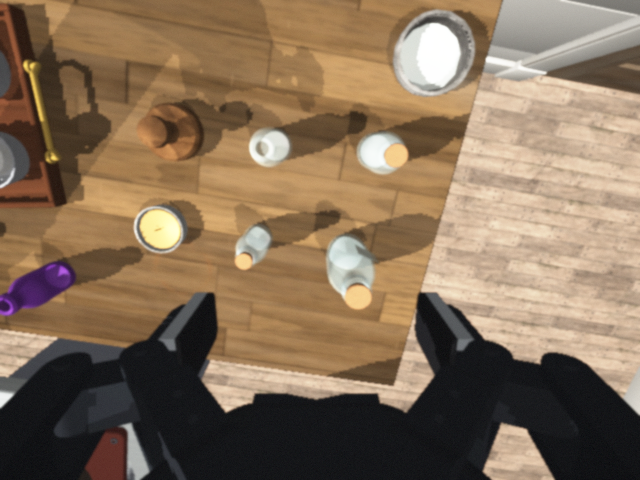

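The wrist picture shows small corked at cork (244,261), large at (358,295), mid at (396,155), corkless stay at (269,147), purple look-alike at (35,290) and the caddy's right handle at (42,110).

```bash
python3 - <<'E'
from h import *
def corks(img,boxes,f):
    h=cv2.cvtColor(img,cv2.COLOR_BGR2HSV)
    for n,(x0,y0,x1,y1),z in boxes:
        m=cv2.inRange(h[y0:y1,x0:x1],(8,90,185),(20,255,255))
        k,l,st,c=cv2.connectedComponentsWithStats(m);i=1+st[1:,4].argmax()
        u,v=c[i][0]+x0,c[i][1]+y0;print(n,st[i],round(u,1),round(v,1),f(u,v,z).round(1))
w=cv2.imread('pics/w1.png');s=cv2.imread('pics/scene0.png')
corks(w,[('small',(232,250,258,274),82),('large',(342,280,376,310),127),('mid',(380,140,412,170),100)],lambda u,v,z:wray('w1',u,v,z))
corks(s,[('small',(426,274,446,288),80),('large',(488,274,512,290),125),('mid',(512,252,532,268),98)],lambda u,v,z:ray('scene',u,v,z))
print('base centers w1: small',wray('w1',259,236,0),'large',wray('w1',347,250,0),'mid',wray('w1',376,152,0))
E
python3 - <<'E'
import cv2
p=cv2.imread('pics/side1.png')
cv2.imwrite('pics/c3.png',cv2.resize(p[165:285,180:380],(800,480),interpolation=cv2.INTER_CUBIC))
E
```

```text
small [  2   3  18  17 227] 243.0 261.4 [ 434.4 -267.2   82. ]
large [  1   5  30  25 541] 358.0 297.2 [ 436.6 -376.7  127. ]
mid [  5   4  23  24 437] 396.4 155.2 [ 559.  -387.9  100. ]
small [ 5  3 11  7 64] 435.5 280.0 [ 437.6 -266.    80. ]
large [  0   0  20  12 153] 499.4 279.4 [ 441.4 -372.5  125. ]
mid [ 4  3 13  9 85] 521.5 258.6 [ 561.9 -386.    98. ]
base centers w1: small [ 437.03696084 -269.41541503    0.        ] large [ 437.43064938 -378.40446193    0.        ] mid [ 557.88985659 -388.07492437    0.        ]
```

View pics/c3.png

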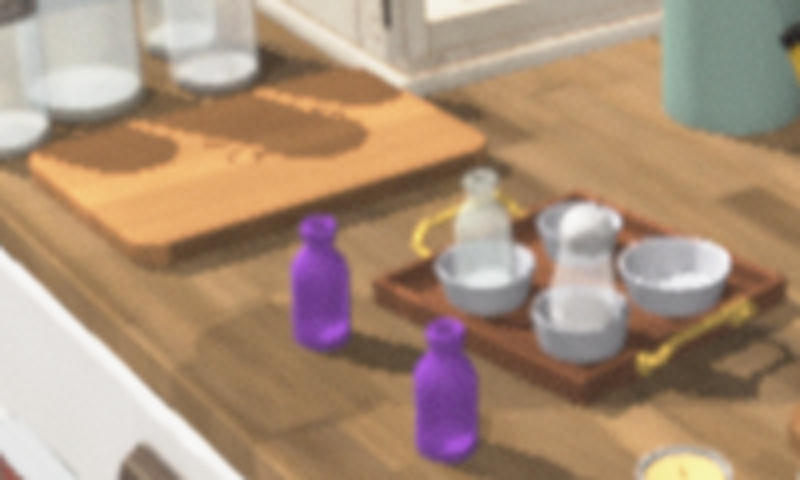

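```bash
python3 -c "
from h import *
go(500,70,270)"
```

```text
units [ 1.93  -9.832 -0.496] rows>= 9.65 yaw 9.71
```

Emit:
servo_tool(deltas=[0.175, -0.894, -0.045, 0, 0, 0, 0, 0.175, -0.894, -0.045, 0, 0, 0, 0, 0.175, -0.894, -0.045, 0, 0, 0, 0, 0.175, -0.894, -0.045, 0, 0, 0, 0, 0.175, -0.894, -0.045, 0, 0, 0, 0])

```text
time_s: 1.87
tool_pos: [494.9, -147.1, 259.7]
eef_rot: [[0.986, 0.168, 0.0], [0.168, -0.986, -0.0], [-0.0, 0.0, -1.0]]
contact_force: [0.9, 0.2, 0.7]
gripper_width: 84.9
grip_force: 0.0
```

Emit:
servo_tool(deltas=[0.175, -0.894, -0.045, 0, 0, 0, 0, 0.175, -0.894, -0.045, 0, 0, 0, 0, 0.175, -0.894, -0.045, 0, 0, 0, 0, 0.175, -0.894, -0.045, 0, 0, 0, 0, 0.175, -0.894, -0.045, 0, 0, 0, 0])

```text
time_s: 2.28
tool_pos: [499.8, 35.0, 268.8]
eef_rot: [[0.986, 0.168, 0.0], [0.168, -0.986, -0.001], [0.0, 0.001, -1.0]]
contact_force: [0.5, -0.6, 0.2]
gripper_width: 85.3
grip_force: 0.0
```

Emit:
servo_tool(deltas=[0.175, -0.894, -0.045, 0, 0, 0, 0, 0, 0, 0, 0, 0, 0, 0, 0, 0, 0, 0, 0, 0, 0])

```text
time_s: 2.53
tool_pos: [500.9, 72.3, 270.5]
eef_rot: [[0.985, 0.172, 0.0], [0.172, -0.985, 0.0], [0.0, 0.0, -1.0]]
contact_force: [0.5, -0.4, 0.6]
gripper_width: 85.5
grip_force: 0.0
```

Run:
```python
from h import *
wsnap('w2')
c=[ray('side',180+u/4,165+v/4,21) for u,v in [(33,155),(155,248),(487,140),(342,73)]]
print(np.round(c),np.mean(c,0).round())
print('purple',[ray('side',180+u/4,165+v/4,0).round() for u,v in [(322,335),(446,445)]])
```

```text
[[291. 462.  21.]
 [298. 271.  21.]
 [584. 290.  21.]
 [559. 468.  21.]] [433. 373.  21.]
purple [array([350., 131.,   0.]), array([344., -32.,   0.])]
```

View pics/w2.png

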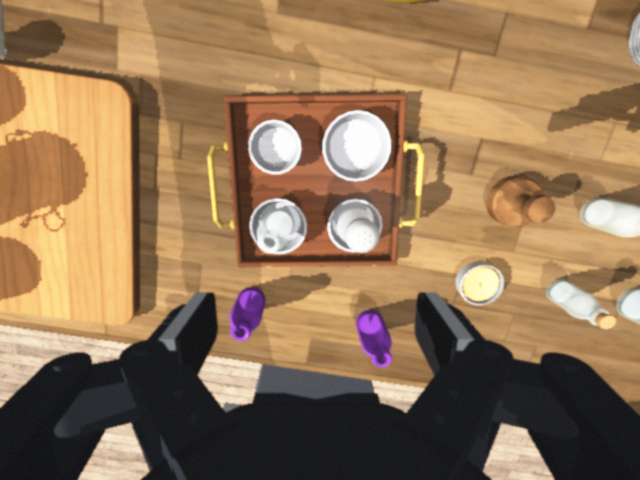

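The wrist picture shows the caddy: empty small cup at (275,147), empty large cup at (357,145), corkless bottle_out in the mid cup at (278,227), grey-domed shaker at (356,227), board to the left, purples at (245,315) and (375,338).

Run:
```python
from h import *
w=cv2.imread('pics/w2.png');h=cv2.cvtColor(w,cv2.COLOR_BGR2HSV)
P={}
for n,(x0,y0,x1,y1) in dict(small=(240,112,312,182),large=(314,102,402,188),mid=(243,190,313,262),shk=(320,190,392,262)).items():
    m=cv2.inRange(h[y0:y1,x0:x1],(0,0,90),(180,75,255))
    cs,_=cv2.findContours(m,cv2.RETR_EXTERNAL,cv2.CHAIN_APPROX_NONE);c=max(cs,key=cv2.contourArea)
    (u,v),(a,b),_=cv2.fitEllipse(c);u+=x0;v+=y0;P[n]=wray('w2',u,v,31)
    print(n,round(u,1),round(v,1),round(a,1),round(b,1),'dia mm',round((a+b)/2*(413-31)/336,1),P[n].round(1))
for a,b in [('mid','small'),('shk','large'),('mid','shk'),('small','large')]:
    e=P[b]-P[a];print(a,b,np.linalg.norm(e).round(1),np.degrees(np.arctan2(e[1],e[0])).round(1))
print('mouth out',wray('w2',271,242,95),'base',wray('w2',281,224,12))
print('board',[wray('w2',u,v,21).round() for u,v in [(128,322),(133,85)]])
```

```text
small 274.6 146.6 53.3 55.1 dia mm 61.6 [555.  127.1  31. ]
large 356.3 145.4 68.9 71.7 dia mm 79.9 [571.7  38.9  31. ]
mid 277.6 225.9 56.1 57.8 dia mm 64.8 [466.5 111.2  31. ]
shk 354.7 225.4 55.0 55.3 dia mm 62.7 [482.7  22.2  31. ]
mid small 89.9 10.2
shk large 90.5 10.6
mid shk 90.5 -79.7
small large 89.8 -79.3
mouth out [466.56700579 110.75599208  95.        ] base [464.4385946  108.70420783  12.        ]
board [array([301., 287.,  21.]), array([592., 287.,  21.])]
```

Run:
```python
from h import *
print(manip.observe()['joint_pos'].round(2))
go(466.6,111,120)
```

```text
[ 0.29  0.05 -0.54  1.73  0.03  1.37 -1.65]
units [-0.676 -1.149  3.757] rows>= 3.83 yaw 9.74
```

Emit:
servo_tool(deltas=[-0.338, -0.575, 0.1, 0, 0, 0, 0, -0.338, -0.575, 0.1, 0, 0, 0, 0, 0, 0, 0.44, 0, 0, -1, 0.1, 0, 0, 0.44, 0, 0, -1, 0.1, 0, 0, 0.44, 0, 0, -1, 0.1], newtons=40)

```text
time_s: 3.0
tool_pos: [466.9, 109.8, 209.0]
eef_rot: [[0.884, 0.467, 0.001], [0.467, -0.884, -0.001], [0.0, 0.001, -1.0]]
contact_force: [0.3, -0.9, -0.7]
gripper_width: 77.0
grip_force: 0.0
```

Emit:
servo_tool(deltas=[0, 0, 0.44, 0, 0, -1, 0.1, 0, 0, 0.44, 0, 0, -1, 0.1, 0, 0, 0.44, 0, 0, -1, 0.1, 0, 0, 0.44, 0, 0, -1, 0.1, 0, 0, 0.44, 0, 0, -0.6, 0.1])

```text
time_s: 3.42
tool_pos: [467.0, 109.4, 120.6]
eef_rot: [[0.567, 0.824, -0.0], [0.824, -0.567, -0.001], [-0.001, 0.0, -1.0]]
contact_force: [0.2, 0.2, 0.3]
gripper_width: 76.7
grip_force: 0.0
```

Emit:
servo_tool(deltas=[0, 0, 0, 0, 0, 0, 0.1, 0, 0, 0, 0, 0, 0, 0.1])

```text
time_s: 3.58
tool_pos: [466.3, 110.1, 121.1]
eef_rot: [[0.573, 0.819, -0.002], [0.82, -0.573, -0.0], [-0.002, -0.001, -1.0]]
contact_force: [-0.4, -0.6, 0.9]
gripper_width: 76.7
grip_force: 0.0
```

Run:
```python
from h import *
wsnap('w3')
print(manip.observe()['joint_pos'].round(2))
print('pred mouth px',wproj('w3',(466.5,110.8,95)),wproj('w3',(466.6,111.1,31)))
go(466.6,111,36)
```

```text
[ 0.25  0.12 -0.61  1.98  0.08  1.07 -1.  ]
pred mouth px (np.float64(314.8184697922255), np.float64(273.59390856808955)) (np.float64(315.0098432756341), np.float64(238.91225988130213))
units [-1.000e-03 -1.200e-02  2.151e+00] rows>= 2.07 yaw 55.05
```

View pics/w3.png

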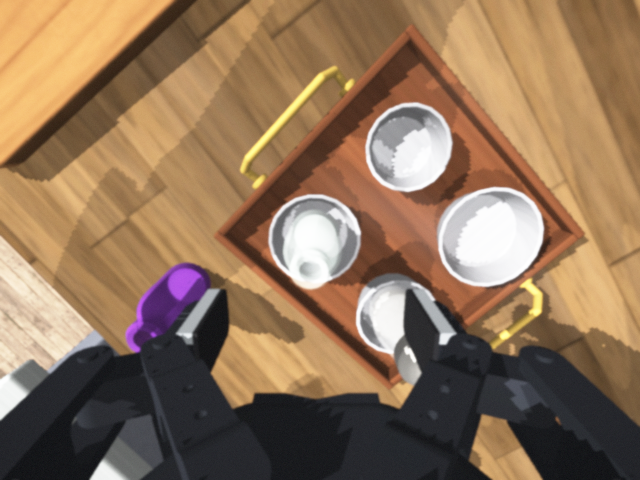

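Emit:
servo_tool(deltas=[0, 0, 0.8, 0, 0, 0, 0.1, 0, 0, 0.8, 0, 0, 0, 0.1, 0, 0, 0.4, 0, 0, 0, 0.1, 0, 0, 0.12, 0, 0, 0, 0.1, 0, 0, 0, 0, 0, 0, 0.1])

```text
time_s: 4.05
tool_pos: [466.7, 111.6, 36.8]
eef_rot: [[0.571, 0.821, -0.001], [0.821, -0.571, -0.0], [-0.0, -0.001, -1.0]]
contact_force: [-0.2, 0.3, -0.2]
gripper_width: 77.0
grip_force: 0.0
```

Emit:
servo_tool(deltas=[0, 0, 0, 0, 0, 0, 1, 0, 0, 0, 0, 0, 0, 1, 0, 0, 0, 0, 0, 0, 1, 0, 0, 0, 0, 0, 0, 1, 0, 0, 0, 0, 0, 0, 1], newtons=40)

```text
time_s: 4.47
tool_pos: [467.7, 112.4, 38.3]
eef_rot: [[0.57, 0.822, 0.002], [0.822, -0.57, 0.0], [0.001, 0.002, -1.0]]
contact_force: [-1.7, -0.3, 8.6]
gripper_width: 36.7
grip_force: 39.2
```

Emit:
servo_tool(deltas=[0, 0, 0, 0, 0, 0, 1, 0, 0, 0, 0, 0, 0, 1, 0, 0, 0, 0, 0, 0, 1, 0, 0, 0, 0, 0, 0, 1])

```text
time_s: 4.8
tool_pos: [467.7, 112.4, 38.3]
eef_rot: [[0.57, 0.822, 0.002], [0.822, -0.57, 0.0], [0.001, 0.002, -1.0]]
contact_force: [-1.5, -0.2, 8.5]
gripper_width: 36.4
grip_force: 39.2
```

Run:
```python
from h import *
w=cv2.imread('pics/w3.png');h=cv2.cvtColor(w,cv2.COLOR_BGR2HSV)
for n,(x0,y0,x1,y1) in dict(small=(355,92,462,198),large=(430,180,552,295)).items():
    m=cv2.inRange(h[y0:y1,x0:x1],(0,0,100),(180,60,255))
    cs,_=cv2.findContours(m,cv2.RETR_EXTERNAL,cv2.CHAIN_APPROX_NONE);c=max(cs,key=cv2.contourArea)
    (u,v),(a,b),_=cv2.fitEllipse(c);print(n,u+x0,v+y0,a,b,wray('w3',u+x0,v+y0,31).round(1))
print('mouth',wray('w3',313,268,95),'midcup',wray('w3',315,238,31))
```

```text
small 408.4137763977051 146.74966049194336 84.23657989501953 90.6386947631836 [554.7 128.   31. ]
large 489.78772354125977 236.10449600219727 97.33731842041016 109.33761596679688 [571.   40.6  31. ]
mouth [467.55709567 114.01216516  95.        ] midcup [466.98739805 111.66680912  31.        ]
```

Emit:
servo_tool(deltas=[0, 0, -0.2, 0, 0, 0, 1, 0, 0, -0.5, 0, 0, 0, 1, 0, 0, -0.8, 0, 0, 0, 1, 0, 0, -0.8, 0, 0, 0, 1, 0, 0, -0.7, 0, 0, 0, 1])

```text
time_s: 5.22
tool_pos: [466.6, 112.4, 159.4]
eef_rot: [[0.569, 0.822, 0.001], [0.822, -0.569, 0.0], [0.001, 0.001, -1.0]]
contact_force: [0.7, 0.6, -1.7]
gripper_width: 36.2
grip_force: 40.3
```

```bash
python3 -c "
from h import *
s=manip.observe();print(s['tool_pos'],s['gripper_width'],s['contact_force'])
go(455,345,110)"
```

```text
[466.57117591 112.37585257 159.43137991] 36.18032867127241 [ 0.73925592  0.57708578 -1.71487546]
units [ 4.616 -3.548  1.238] rows>= 5.72 yaw 55.32
```

Emit:
servo_tool(deltas=[0.3, -0.25, 0.05, 0, 0, 0, 1, 0.6, -0.45, 0.1, 0, 0, 0, 1, 0.65, -0.5, 0.15, 0, 0, 0, 1, 0.65, -0.5, 0.15, 0, 0, 0, 1, 0.65, -0.5, 0.15, 0, 0, 0, 1])

```text
time_s: 5.63
tool_pos: [459.2, 257.1, 133.6]
eef_rot: [[0.57, 0.821, 0.001], [0.821, -0.57, 0.0], [0.001, 0.001, -1.0]]
contact_force: [1.4, -0.5, -2.2]
gripper_width: 36.2
grip_force: 40.3
```

Emit:
servo_tool(deltas=[0.65, -0.5, 0.15, 0, 0, 0, 1, 0.6, -0.45, 0.2, 0, 0, 0, 1, 0.5, -0.4, 0.3, 0, 0, 0, 1, 0, 0, 0, 0, 0, 0, 1, 0, 0, 0, 0, 0, 0, 1])

```text
time_s: 6.05
tool_pos: [453.5, 345.6, 106.7]
eef_rot: [[0.567, 0.824, -0.001], [0.824, -0.567, 0.0], [-0.001, -0.001, -1.0]]
contact_force: [-0.0, -0.4, -1.9]
gripper_width: 36.4
grip_force: 40.4
```

Run:
```python
from h import *
s=manip.observe();print(s['tool_pos'],s['gripper_width'],s['contact_force'])
p,d=cams.camera('side');cv2.imwrite('pics/s2.png',p[:,:,::-1])
a,d2=cams.camera('scene')
b=np.hstack([cv2.resize(p[100:280,150:350,::-1],(400,360)),cv2.resize(a[120:300,180:380,::-1],(400,360))]);cv2.imwrite('pics/c4.png',b)
```

```text
[453.5208368  345.59680015 106.68336533] 36.428037697090936 [-0.02386421 -0.3655645  -1.93752011]
```

View pics/c4.png

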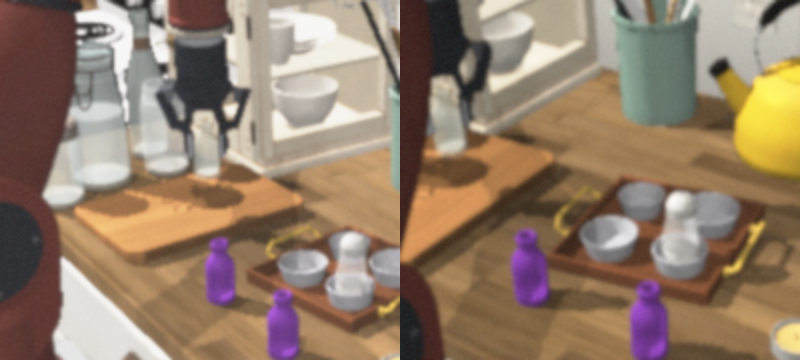

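The side view shows bottle_out held upright at about (205,145) over the board; the mid cup is empty. I lower it slowly until touch.

Emit:
servo_tool(deltas=[0, 0, 0.5, 0, 0, 0, 1, 0, 0, 0.5, 0, 0, 0, 1, 0, 0, 0.25, 0, 0, 0, 1, 0, 0, 0.07, 0, 0, 0, 1, 0, 0, 0, 0, 0, 0, 1])

```text
time_s: 6.57
tool_pos: [454.8, 343.2, 53.9]
eef_rot: [[0.57, 0.821, -0.001], [0.821, -0.57, -0.001], [-0.001, -0.0, -1.0]]
contact_force: [0.5, -0.1, -0.3]
gripper_width: 36.2
grip_force: 40.4
```

Emit:
servo_tool(deltas=[0, 0, 0.04, 0, 0, 0, 1, 0, 0, 0.04, 0, 0, 0, 1, 0, 0, 0, 0, 0, 0, 1])

```text
time_s: 6.82
tool_pos: [455.0, 344.3, 51.4]
eef_rot: [[0.57, 0.822, 0.001], [0.822, -0.57, 0.0], [0.001, 0.0, -1.0]]
contact_force: [-0.2, -0.2, -0.9]
gripper_width: 36.6
grip_force: 40.4
```

Emit:
servo_tool(deltas=[0, 0, 0.03, 0, 0, 0, 1, 0, 0, 0, 0, 0, 0, 1])

```text
time_s: 6.98
tool_pos: [454.8, 344.2, 49.7]
eef_rot: [[0.569, 0.822, 0.0], [0.822, -0.569, 0.0], [0.0, 0.0, -1.0]]
contact_force: [0.6, -0.8, -0.4]
gripper_width: 36.4
grip_force: 40.4
```

Emit:
servo_tool(deltas=[0, 0, 0.03, 0, 0, 0, 1, 0, 0, 0, 0, 0, 0, 1])

```text
time_s: 7.15
tool_pos: [454.9, 344.5, 49.4]
eef_rot: [[0.569, 0.822, 0.001], [0.822, -0.569, 0.0], [0.001, 0.001, -1.0]]
contact_force: [-2.4, -1.9, 8.2]
gripper_width: 36.2
grip_force: 41.1
```

Emit:
servo_tool(deltas=[0, 0, 0.02, 0, 0, 0, 1, 0, 0, 0, 0, 0, 0, 1])

```text
time_s: 7.32
tool_pos: [455.0, 344.7, 49.3]
eef_rot: [[0.569, 0.822, 0.001], [0.822, -0.569, 0.0], [0.001, 0.001, -1.0]]
contact_force: [-4.5, -4.4, 16.4]
gripper_width: 36.0
grip_force: 41.8
```

Emit:
servo_tool(deltas=[0, 0, -0.02, 0, 0, 0, 1, 0, 0, 0, 0, 0, 0, 0.55, 0, 0, 0, 0, 0, 0, 0.5, 0, 0, 0, 0, 0, 0, 0.4, 0, 0, 0, 0, 0, 0, 0.25])

```text
time_s: 7.73
tool_pos: [454.6, 344.2, 48.2]
eef_rot: [[0.569, 0.822, -0.0], [0.822, -0.569, 0.0], [-0.0, -0.0, -1.0]]
contact_force: [0.1, -0.3, 0.1]
gripper_width: 61.9
grip_force: 0.0
```

Emit:
servo_tool(deltas=[0, 0, 0, 0, 0, 0, 0.2, 0, 0, 0, 0, 0, 0, 0.2, 0, 0, -0.3, 0, 0, 0, 0.2, 0, 0, -0.8, 0, 0, 0, 0.2, 0, 0, -0.9, 0, 0, 0, 0.2])

```text
time_s: 8.15
tool_pos: [453.4, 343.4, 128.4]
eef_rot: [[0.569, 0.822, -0.003], [0.822, -0.569, -0.001], [-0.003, -0.002, -1.0]]
contact_force: [1.1, 0.6, 0.4]
gripper_width: 68.2
grip_force: 0.0
```

Emit:
servo_tool(deltas=[0, 0, -0.9, 0, 0, 0, 0.1, 0, 0, -0.4, 0, 0, 0, 0.1, 0, 0, 0, 0, 0, 0, 0.1])

```text
time_s: 8.4
tool_pos: [456.2, 346.0, 185.9]
eef_rot: [[0.569, 0.822, 0.006], [0.822, -0.569, 0.004], [0.007, 0.003, -1.0]]
contact_force: [0.1, 0.4, 0.1]
gripper_width: 76.7
grip_force: 0.0
```

Run:
```python
from h import *
wsnap('w4')
p,d=cams.camera('side');w=cv2.imread('pics/w4.png')
cv2.imwrite('pics/c5.png',np.hstack([cv2.resize(p[100:280,150:350,::-1],(400,360)),cv2.resize(w,(400,360))]))
print(manip.observe()['joint_pos'].round(2))
go(559,-388,170)
```

```text
[-0.09  0.29 -0.75  1.7   0.21  1.23 -1.49]
units [-13.568  12.565   0.278] rows>= 17.78 yaw 55.28
```

View pics/c5.png

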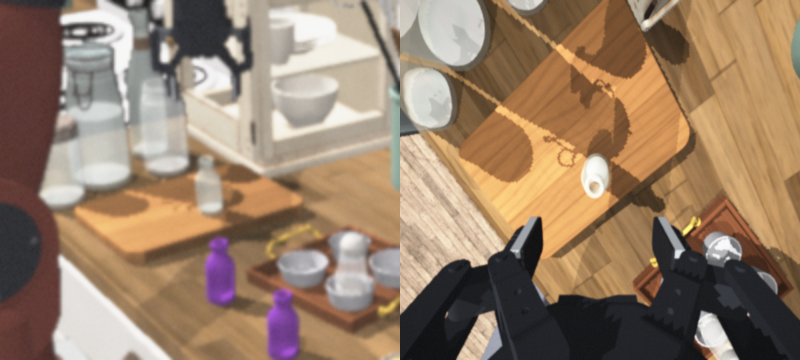

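The bottle_out stands on the board (side view (207,185)). On to the mid bottle.

Emit:
servo_tool(deltas=[-0.678, 0.628, 0.014, 0, 0, 0, 0.1, -0.678, 0.628, 0.014, 0, 0, 0, 0.1, -0.678, 0.628, 0.014, 0, 0, 0, 0.1, -0.678, 0.628, 0.014, 0, 0, 0, 0.1, -0.678, 0.628, 0.014, 0, 0, 0, 0.1])

```text
time_s: 8.92
tool_pos: [479.8, 159.1, 176.3]
eef_rot: [[0.569, 0.822, -0.002], [0.822, -0.569, -0.0], [-0.002, -0.001, -1.0]]
contact_force: [1.3, 0.1, -0.8]
gripper_width: 76.8
grip_force: 0.0
```

Emit:
servo_tool(deltas=[-0.678, 0.628, 0.014, 0, 0, 0, 0.1, -0.678, 0.628, 0.014, 0, 0, 0, 0.1, -0.678, 0.628, 0.014, 0, 0, 0, 0.1, -0.678, 0.628, 0.014, 0, 0, 0, 0.1, -0.678, 0.628, 0.014, 0, 0, 0, 0.1])

```text
time_s: 9.33
tool_pos: [505.7, -23.7, 173.6]
eef_rot: [[0.569, 0.822, -0.002], [0.822, -0.569, 0.0], [-0.001, -0.002, -1.0]]
contact_force: [1.3, 0.1, 0.3]
gripper_width: 76.9
grip_force: 0.0
```

Emit:
servo_tool(deltas=[-0.678, 0.628, 0.014, 0, 0, 0, 0.1, -0.678, 0.628, 0.014, 0, 0, 0, 0.1, -0.678, 0.628, 0.014, 0, 0, 0, 0.1, -0.678, 0.628, 0.014, 0, 0, 0, 0.1, -0.678, 0.628, 0.014, 0, 0, 0, 0.1])

```text
time_s: 9.75
tool_pos: [531.8, -206.4, 170.5]
eef_rot: [[0.569, 0.822, -0.002], [0.822, -0.569, 0.001], [-0.001, -0.002, -1.0]]
contact_force: [0.7, 0.1, -0.5]
gripper_width: 76.5
grip_force: 0.0
```

Emit:
servo_tool(deltas=[-0.678, 0.628, 0.014, 0, 0, 0, 0.1, -0.678, 0.628, 0.014, 0, 0, 0, 0.1, -0.678, 0.628, 0.014, 0, 0, 0, 0.1, -0.678, 0.628, 0.014, 0, 0, 0, 0.1, -0.678, 0.628, 0.014, 0, 0, 0, 0.1])

```text
time_s: 10.17
tool_pos: [557.9, -389.2, 167.4]
eef_rot: [[0.569, 0.822, -0.002], [0.822, -0.569, 0.001], [-0.0, -0.003, -1.0]]
contact_force: [1.0, -0.3, 0.1]
gripper_width: 76.7
grip_force: 0.0
```

Emit:
servo_tool(deltas=[0, 0, 0, 0, 0, 0, 0.1, 0, 0, 0, 0, 0, 0, 0.1])

```text
time_s: 10.33
tool_pos: [557.1, -390.0, 166.5]
eef_rot: [[0.573, 0.82, -0.003], [0.82, -0.573, 0.002], [-0.001, -0.004, -1.0]]
contact_force: [0.6, -0.0, -0.7]
gripper_width: 76.9
grip_force: 0.0
```

```bash
cat >> h.py <<'E'
def cork(tag,X):
    "orange blob nearest the predicted cork-top pixel, as a world point at X's height"
    w=cv2.imread(f'pics/{tag}.png');h=cv2.cvtColor(w,cv2.COLOR_BGR2HSV);pu=np.array(wproj(tag,X))
    m=cv2.inRange(h,(8,90,185),(20,255,255));k,l,st,c=cv2.connectedComponentsWithStats(m)
    ok=[i for i in range(1,k) if 150<st[i,4]<4000];i=min(ok,key=lambda i:np.linalg.norm(c[i]-pu))
    print('pred',pu.round(1),'seen',c[i].round(1),st[i],'world',wray(tag,*c[i],X[2]).round(1))
E
python3 - <<'E'
from h import *
s=wsnap('w5');print(s['tool_pos'].round(1),s['joint_pos'].round(2))
cork('w5',(559,-388,100));cork('w5',(437,-377,127));cork('w5',(435,-267,82))
go(559,-388,60)
E
```

```text
[ 557.1 -390.   166.5] [ 0.75  0.45 -0.28  1.45  0.13  1.26 -0.15]
pred [316.3 246.8] seen [315.9 245.9] [300 231  32  31 709] world [ 559.1 -387.3  100. ]
pred [147.2 352.1] seen [137.3 342.6] [129 334  22  19 232] world [ 436.6 -368.5  127. ]
pred [ 66.3 199.3] seen [ 65.7 199.8] [ 54 188  25  25 479] world [ 434.4 -267.    82. ]
units [0.008 0.035 2.676] rows>= 2.57 yaw 55.23
```

Emit:
servo_tool(deltas=[0.01, 0.03, 0.8, 0, 0, 0, 0.1, 0, 0, 0.9, 0, 0, 0, 0.1, 0, 0, 0.9, 0, 0, 0, 0.1, 0, 0, 0.55, 0, 0, 0, 0.1, 0, 0, 0.2, 0, 0, 0, 0.1])

```text
time_s: 10.8
tool_pos: [557.8, -384.5, 30.3]
eef_rot: [[0.567, 0.823, -0.006], [0.823, -0.567, 0.005], [0.001, -0.007, -1.0]]
contact_force: [-0.3, 1.0, -0.2]
gripper_width: 76.8
grip_force: 0.0
```

Emit:
servo_tool(deltas=[0, 0, 0.04, 0, 0, 0, 0.1, 0, 0, 0, 0, 0, 0, 0.1, 0, 0, 0, 0, 0, 0, 0.3])

```text
time_s: 11.05
tool_pos: [561.3, -388.2, 35.6]
eef_rot: [[0.569, 0.822, 0.002], [0.822, -0.569, -0.001], [0.0, 0.003, -1.0]]
contact_force: [0.7, -0.1, 0.4]
gripper_width: 66.7
grip_force: 0.0
```

Emit:
servo_tool(deltas=[0, 0, 0, 0, 0, 0, 1, 0, 0, 0, 0, 0, 0, 1, 0, 0, 0, 0, 0, 0, 1, 0, 0, 0, 0, 0, 0, 1, 0, 0, 0, 0, 0, 0, 1])

```text
time_s: 11.47
tool_pos: [560.7, -388.7, 35.4]
eef_rot: [[0.57, 0.822, 0.002], [0.822, -0.57, -0.001], [-0.0, 0.002, -1.0]]
contact_force: [-0.7, 0.4, 5.4]
gripper_width: 39.1
grip_force: 39.8
```

Emit:
servo_tool(deltas=[0, 0, 0, 0, 0, 0, 1, 0, 0, 0, 0, 0, 0, 1])

```text
time_s: 11.63
tool_pos: [560.7, -388.8, 35.4]
eef_rot: [[0.57, 0.822, 0.002], [0.822, -0.57, -0.001], [-0.0, 0.002, -1.0]]
contact_force: [-2.0, -0.1, 6.6]
gripper_width: 39.3
grip_force: 39.8
```

Emit:
servo_tool(deltas=[0, 0, -0.2, 0, 0, 0, 1, 0, 0, -0.6, 0, 0, 0, 1, 0, 0, -0.9, 0, 0, 0, 1, 0, 0, -0.9, 0, 0, 0, 1, 0, 0, -0.6, 0, 0, 0, 1])

```text
time_s: 12.05
tool_pos: [560.9, -388.6, 166.2]
eef_rot: [[0.569, 0.822, 0.003], [0.822, -0.569, -0.002], [0.0, 0.004, -1.0]]
contact_force: [0.6, 0.4, -1.1]
gripper_width: 39.1
grip_force: 40.6
```

Emit:
servo_tool(deltas=[0, 0, 0, 0, 0, 0, 1])

```text
time_s: 12.13
tool_pos: [562.8, -389.6, 169.4]
eef_rot: [[0.57, 0.822, 0.009], [0.822, -0.57, -0.006], [0.0, 0.01, -1.0]]
contact_force: [0.5, -0.3, -1.6]
gripper_width: 39.2
grip_force: 40.6
```

```bash
python3 -c "
from h import *
go(466.8,111.4,160)"
```

```text
units [ 8.929 -9.108  0.146] rows>= 12.26 yaw 55.28
```

Emit:
servo_tool(deltas=[0.3, -0.3, 0, 0, 0, 0, 1, 0.6, -0.62, 0.01, 0, 0, 0, 1, 0.67, -0.68, 0.01, 0, 0, 0, 1, 0.67, -0.68, 0.01, 0, 0, 0, 1, 0.67, -0.68, 0.01, 0, 0, 0, 1])

```text
time_s: 12.55
tool_pos: [528.2, -223.4, 160.1]
eef_rot: [[0.57, 0.822, 0.0], [0.822, -0.57, -0.0], [-0.0, 0.0, -1.0]]
contact_force: [0.9, 0.8, -0.8]
gripper_width: 38.9
grip_force: 40.5
```

Emit:
servo_tool(deltas=[0.67, -0.68, 0.01, 0, 0, 0, 1, 0.67, -0.68, 0.01, 0, 0, 0, 1, 0.67, -0.68, 0.01, 0, 0, 0, 1, 0.67, -0.68, 0.01, 0, 0, 0, 1, 0.67, -0.68, 0.01, 0, 0, 0, 1])

```text
time_s: 12.97
tool_pos: [492.7, -35.8, 158.3]
eef_rot: [[0.57, 0.822, 0.001], [0.822, -0.57, -0.001], [-0.0, 0.001, -1.0]]
contact_force: [1.0, 0.5, -1.1]
gripper_width: 39.1
grip_force: 40.5
```

Emit:
servo_tool(deltas=[0.67, -0.68, 0.01, 0, 0, 0, 1, 0.67, -0.68, 0.01, 0, 0, 0, 1, 0.67, -0.68, 0.01, 0, 0, 0, 1, 0.4, -0.45, 0.01, 0, 0, 0, 1, 0.2, -0.2, 0, 0, 0, 0, 1])

```text
time_s: 13.38
tool_pos: [463.1, 113.8, 156.9]
eef_rot: [[0.565, 0.825, 0.001], [0.825, -0.565, 0.001], [0.001, 0.0, -1.0]]
contact_force: [0.2, -0.4, -1.0]
gripper_width: 39.0
grip_force: 40.5
```

Emit:
servo_tool(deltas=[0, 0, 0, 0, 0, 0, 1, 0, 0, 0, 0, 0, 0, 1, 0, 0, 0, 0, 0, 0, 1])

```text
time_s: 13.63
tool_pos: [464.7, 108.5, 156.4]
eef_rot: [[0.57, 0.821, 0.0], [0.821, -0.57, -0.001], [-0.0, 0.0, -1.0]]
contact_force: [0.1, 0.0, -1.3]
gripper_width: 39.1
grip_force: 40.5
```

Run:
```python
from h import *
s=wsnap('w6');print(s['tool_pos'].round(1),s['contact_force'].round(1))
go(466.8,111.4,75)
p=s['tool_pos'];print('cork px if upright',wproj('w6',p+[0,0,-35.4+100]))
cork('w6',p+[0,0,64.6])
```

```text
[464.7 108.5 156.4] [ 0.1  0.  -1.3]
units [ 0.094 -0.003  2.034] rows>= 1.96 yaw 55.18
cork px if upright (np.float64(314.981763543619), np.float64(400.01797459750253))
pred [315. 400.] seen [327.8 372. ] [304 358  50  30 621] world [472.9 114.1 221. ]
```

Emit:
servo_tool(deltas=[0.05, 0, 0.5, 0, 0, 0, 1, 0.04, 0, 0.7, 0, 0, 0, 1, 0, 0, 0.6, 0, 0, 0, 1, 0, 0, 0.2, 0, 0, 0, 1, 0, 0, 0, 0, 0, 0, 1])

```text
time_s: 14.1
tool_pos: [465.2, 111.3, 74.5]
eef_rot: [[0.571, 0.821, -0.004], [0.821, -0.571, -0.0], [-0.003, -0.003, -1.0]]
contact_force: [-0.5, 0.0, -0.6]
gripper_width: 39.0
grip_force: 40.5
```

Emit:
servo_tool(deltas=[0, 0, 0, 0, 0, 0, 1, 0, 0, 0, 0, 0, 0, 1])

```text
time_s: 14.27
tool_pos: [467.6, 112.5, 77.7]
eef_rot: [[0.57, 0.822, 0.002], [0.822, -0.57, 0.0], [0.001, 0.001, -1.0]]
contact_force: [-0.0, -0.6, -1.1]
gripper_width: 38.5
grip_force: 40.6
```

Run:
```python
from h import *
s=wsnap('w7');go(466.8,111.4,47)
p,d=cams.camera('side');a,d=cams.camera('scene')
cv2.imwrite('pics/c6.png',np.hstack([cv2.resize(p[180:270,255:375,::-1],(400,300)),cv2.resize(a[180:270,240:360,::-1],(400,300))]))
```

```text
units [-0.039 -0.001  0.771] rows>= 0.74 yaw 55.26
```

View pics/c6.png

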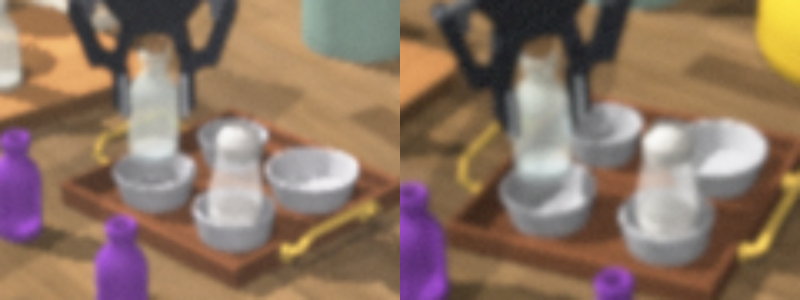

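Both crops show the mid bottle upright just over the mid cup (155,150 left; 545,170 right). Lowering.

Emit:
servo_tool(deltas=[-0.02, 0, 0.25, 0, 0, 0, 1, 0, 0, 0.25, 0, 0, 0, 1, 0, 0, 0.15, 0, 0, 0, 1, 0, 0, 0, 0, 0, 0, 1, 0, 0, 0, 0, 0, 0, 1])

```text
time_s: 14.83
tool_pos: [465.5, 112.0, 49.6]
eef_rot: [[0.569, 0.822, -0.002], [0.822, -0.569, 0.0], [-0.001, -0.001, -1.0]]
contact_force: [0.9, -0.3, 0.1]
gripper_width: 39.3
grip_force: 40.5
```

Emit:
servo_tool(deltas=[0, 0, 0.04, 0, 0, 0, 1, 0, 0, 0.03, 0, 0, 0, 1, 0, 0, 0, 0, 0, 0, 1])

```text
time_s: 15.08
tool_pos: [466.1, 112.0, 47.5]
eef_rot: [[0.569, 0.822, 0.0], [0.822, -0.569, 0.0], [0.0, 0.0, -1.0]]
contact_force: [-0.9, 0.8, -0.5]
gripper_width: 39.1
grip_force: 40.6
```

Emit:
servo_tool(deltas=[0, 0, 0.03, 0, 0, 0, 1, 0, 0, 0, 0, 0, 0, 1, 0, 0, 0, 0, 0, 0, 1])

```text
time_s: 15.33
tool_pos: [466.1, 111.9, 46.4]
eef_rot: [[0.569, 0.822, 0.0], [0.822, -0.569, 0.0], [0.0, 0.0, -1.0]]
contact_force: [-1.2, -0.4, -1.7]
gripper_width: 38.9
grip_force: 40.6
```

Emit:
servo_tool(deltas=[0, 0, 0.03, 0, 0, 0, 1, 0, 0, 0, 0, 0, 0, 1])

```text
time_s: 15.5
tool_pos: [466.3, 112.0, 45.4]
eef_rot: [[0.569, 0.822, 0.0], [0.822, -0.569, 0.0], [0.0, 0.0, -1.0]]
contact_force: [-0.9, -0.8, 1.9]
gripper_width: 38.7
grip_force: 40.8
```

Emit:
servo_tool(deltas=[0, 0, 0.02, 0, 0, 0, 1, 0, 0, 0, 0, 0, 0, 1])

```text
time_s: 15.67
tool_pos: [466.4, 112.2, 45.4]
eef_rot: [[0.569, 0.822, 0.001], [0.822, -0.569, -0.0], [0.0, 0.001, -1.0]]
contact_force: [-4.5, -0.6, 13.9]
gripper_width: 38.9
grip_force: 42.2
```

Emit:
servo_tool(deltas=[0, 0, -0.02, 0, 0, 0, 1, 0, 0, 0, 0, 0, 0, 0.52, 0, 0, 0, 0, 0, 0, 0.47, 0, 0, 0, 0, 0, 0, 0.4, 0, 0, 0, 0, 0, 0, 0.25])

```text
time_s: 16.08
tool_pos: [466.0, 111.9, 45.0]
eef_rot: [[0.569, 0.822, -0.0], [0.822, -0.569, 0.0], [-0.0, -0.0, -1.0]]
contact_force: [0.5, 0.2, 0.3]
gripper_width: 61.5
grip_force: 0.0
```

Emit:
servo_tool(deltas=[0, 0, 0, 0, 0, 0, 0.25, 0, 0, -0.2, 0, 0, 0, 0.25, 0, 0, -0.6, 0, 0, 0, 0.25, 0, 0, -0.9, 0, 0, 0, 0.25, 0, 0, -0.8, 0, 0, 0, 0.25])

```text
time_s: 16.5
tool_pos: [465.5, 112.2, 146.8]
eef_rot: [[0.569, 0.822, -0.001], [0.822, -0.569, 0.001], [-0.0, -0.001, -1.0]]
contact_force: [2.2, -0.0, 0.2]
gripper_width: 64.1
grip_force: 0.0
```

Emit:
servo_tool(deltas=[0, 0, -0.6, 0, 0, 0, 0.2, 0, 0, 0, 0, 0, 0, 0.2, 0, 0, 0, 0, 0, 0, 0.2])

```text
time_s: 16.75
tool_pos: [467.0, 112.2, 170.9]
eef_rot: [[0.57, 0.822, 0.003], [0.822, -0.57, 0.0], [0.002, 0.003, -1.0]]
contact_force: [-0.8, 1.1, 0.5]
gripper_width: 67.9
grip_force: 0.0
```

Run:
```python
from h import *
s=wsnap('w8');print(s['tool_pos'].round(1))
cork('w8',(466.8,111.4,110))
go(434.6,-267,150)
```

```text
[467.  112.2 170.9]
pred [315.5 254.9] seen [309.6 263.7] [264 218  93  96 645] world [460.3 108.6 110. ]
units [-8.236  4.746  0.489] rows>= 9.15 yaw 55.28
```

Emit:
servo_tool(deltas=[-0.5, 0.29, 0, 0, 0, 0, 0.2, -0.82, 0.472, 0.05, 0, 0, 0, 0.2, -0.82, 0.472, 0.05, 0, 0, 0, 0.2, -0.82, 0.472, 0.05, 0, 0, 0, 0.2, -0.82, 0.472, 0.05, 0, 0, 0, 0.2])

```text
time_s: 17.22
tool_pos: [450.2, -63.5, 159.9]
eef_rot: [[0.569, 0.822, -0.002], [0.822, -0.569, 0.0], [-0.001, -0.002, -1.0]]
contact_force: [0.3, -0.6, 0.4]
gripper_width: 68.3
grip_force: 0.0
```

Emit:
servo_tool(deltas=[-0.82, 0.472, 0.05, 0, 0, 0, 0.2, -0.82, 0.472, 0.05, 0, 0, 0, 0.2, -0.82, 0.472, 0.05, 0, 0, 0, 0.2, -0.82, 0.472, 0.05, 0, 0, 0, 0.2, -0.7, 0.4, 0.05, 0, 0, 0, 0.2])

```text
time_s: 17.63
tool_pos: [434.5, -247.2, 149.6]
eef_rot: [[0.57, 0.821, -0.002], [0.821, -0.57, 0.001], [-0.001, -0.002, -1.0]]
contact_force: [1.6, 0.3, -0.8]
gripper_width: 68.0
grip_force: 0.0
```

Emit:
servo_tool(deltas=[-0.48, 0.28, 0.05, 0, 0, 0, 0.2, 0, 0, 0, 0, 0, 0, 0.2, 0, 0, 0, 0, 0, 0, 0.2, 0, 0, 0, 0, 0, 0, 0.2])

```text
time_s: 17.97
tool_pos: [434.1, -265.8, 148.1]
eef_rot: [[0.569, 0.822, -0.002], [0.822, -0.569, 0.002], [0.0, -0.002, -1.0]]
contact_force: [0.8, 0.8, -0.4]
gripper_width: 68.3
grip_force: 0.0
```

Run:
```python
from h import *
s=wsnap('w9');print(s['tool_pos'].round(1),s['joint_pos'].round(2))
cork('w9',(434.5,-267,82));cork('w9',(437,-377,127))
go(434.6,-267,35)
```

```text
[ 434.1 -265.8  148.1] [ 0.71  0.13 -0.26  1.9   0.04  1.12 -0.17]
pred [317.  252.1] seen [318.8 254.7] [304 239  28  28 189] world [ 434.5 -269.1   82. ]
pred [424.5 416.7] seen [377.3 391.6] [360 381  33  23 214] world [ 423.3 -345.4  127. ]
units [-0.029  0.029  2.836] rows>= 2.73 yaw 55.39
```

Emit:
servo_tool(deltas=[-0.01, 0.04, 0.6, 0, 0, 0, 0.2, 0, 0, 0.9, 0, 0, 0, 0.2, 0, 0, 0.8, 0, 0, 0, 0.2, 0, 0, 0.5, 0, 0, 0, 0.2, 0, 0, 0.2, 0, 0, 0, 0.2])

```text
time_s: 18.43
tool_pos: [433.9, -265.8, 26.1]
eef_rot: [[0.567, 0.823, -0.004], [0.823, -0.567, 0.003], [0.0, -0.005, -1.0]]
contact_force: [-1.1, 0.2, 0.5]
gripper_width: 68.0
grip_force: 0.0
```

Emit:
servo_tool(deltas=[0, 0, 0, 0, 0, 0, 0.2, 0, 0, 0, 0, 0, 0, 0.2, 0, 0, 0, 0, 0, 0, 0.2, 0, 0, 0, 0, 0, 0, 0.2])

```text
time_s: 18.77
tool_pos: [436.7, -268.7, 30.8]
eef_rot: [[0.569, 0.822, 0.002], [0.822, -0.569, -0.001], [0.0, 0.003, -1.0]]
contact_force: [-0.1, 0.1, 0.1]
gripper_width: 68.2
grip_force: 0.0
```

Emit:
servo_tool(deltas=[0, 0, 0.06, 0, 0, 0, 0.3, 0, 0, 0.05, 0, 0, 0, 0.4, 0, 0, 0, 0, 0, 0, 0.4, 0, 0, 0, 0, 0, 0, 0.4])

```text
time_s: 19.1
tool_pos: [435.4, -268.3, 24.7]
eef_rot: [[0.569, 0.822, -0.0], [0.822, -0.569, 0.0], [0.0, -0.0, -1.0]]
contact_force: [0.9, -0.6, 0.1]
gripper_width: 51.3
grip_force: 0.0
```

Emit:
servo_tool(deltas=[0, 0, 0, 0, 0, 0, 1, 0, 0, 0, 0, 0, 0, 1, 0, 0, 0, 0, 0, 0, 1, 0, 0, 0, 0, 0, 0, 1, 0, 0, 0, 0, 0, 0, 1])

```text
time_s: 19.52
tool_pos: [435.6, -268.4, 25.0]
eef_rot: [[0.569, 0.822, 0.0], [0.822, -0.569, -0.0], [-0.0, 0.0, -1.0]]
contact_force: [-1.1, 0.4, 4.7]
gripper_width: 32.2
grip_force: 39.7
```

Emit:
servo_tool(deltas=[0, 0, 0, 0, 0, 0, 1, 0, 0, 0, 0, 0, 0, 1])

```text
time_s: 19.68
tool_pos: [435.6, -268.4, 25.0]
eef_rot: [[0.569, 0.822, 0.0], [0.822, -0.569, -0.0], [-0.0, 0.0, -1.0]]
contact_force: [-1.5, 0.6, 4.4]
gripper_width: 32.3
grip_force: 39.7
```

Emit:
servo_tool(deltas=[0, 0, -0.2, 0, 0, 0, 1, 0, 0, -0.6, 0, 0, 0, 1, 0, 0, -0.9, 0, 0, 0, 1, 0, 0, -0.9, 0, 0, 0, 1, 0, 0, -0.6, 0, 0, 0, 1])

```text
time_s: 20.1
tool_pos: [436.2, -268.5, 156.2]
eef_rot: [[0.569, 0.822, 0.002], [0.822, -0.569, -0.001], [0.0, 0.003, -1.0]]
contact_force: [0.4, -0.4, -0.5]
gripper_width: 32.5
grip_force: 40.1
```

Emit:
servo_tool(deltas=[0, 0, -0.2, 0, 0, 0, 1, 0, 0, 0, 0, 0, 0, 1])

```text
time_s: 20.27
tool_pos: [436.6, -269.0, 163.1]
eef_rot: [[0.569, 0.822, 0.004], [0.822, -0.569, -0.002], [0.0, 0.004, -1.0]]
contact_force: [-0.6, 0.2, -1.7]
gripper_width: 32.1
grip_force: 40.1
```

```bash
python3 -c "
from h import *
print(manip.observe()['tool_pos'])
go(555,127.6,165)"
```

```text
[ 436.64991922 -268.95406263  163.07762912]
units [ 9.834 -3.214 -0.06 ] rows>= 9.95 yaw 55.28
```

Emit:
servo_tool(deltas=[0.4, -0.13, 0, 0, 0, 0, 1, 0.8, -0.26, 0, 0, 0, 0, 1, 0.95, -0.31, 0, 0, 0, 0, 1, 0.95, -0.31, 0, 0, 0, 0, 1, 0.95, -0.31, 0, 0, 0, 0, 1])

```text
time_s: 20.68
tool_pos: [483.4, -103.3, 158.8]
eef_rot: [[0.57, 0.822, -0.003], [0.822, -0.57, 0.001], [-0.001, -0.003, -1.0]]
contact_force: [1.5, -0.6, -0.7]
gripper_width: 32.6
grip_force: 40.0
```

Emit:
servo_tool(deltas=[0.95, -0.31, 0, 0, 0, 0, 1, 0.95, -0.31, 0, 0, 0, 0, 1, 0.95, -0.31, 0, 0, 0, 0, 1, 0.95, -0.31, 0, 0, 0, 0, 1, 0.95, -0.31, 0, 0, 0, 0, 1])

```text
time_s: 21.1
tool_pos: [540.7, 88.1, 158.7]
eef_rot: [[0.57, 0.822, -0.003], [0.822, -0.57, 0.0], [-0.002, -0.002, -1.0]]
contact_force: [0.7, -0.2, -0.6]
gripper_width: 32.2
grip_force: 40.0
```

Emit:
servo_tool(deltas=[0.6, -0.2, 0, 0, 0, 0, 1, 0.43, -0.14, 0, 0, 0, 0, 1, 0, 0, 0, 0, 0, 0, 1, 0, 0, 0, 0, 0, 0, 1, 0, 0, 0, 0, 0, 0, 1])

```text
time_s: 21.52
tool_pos: [553.1, 126.9, 159.1]
eef_rot: [[0.57, 0.822, -0.003], [0.822, -0.57, -0.001], [-0.002, -0.002, -1.0]]
contact_force: [-0.2, -0.7, -1.4]
gripper_width: 32.3
grip_force: 40.0
```

```bash
python3 -c "
from h import *
print(manip.observe()['tool_pos'])
go(555,127.6,65)"
```

```text
[553.08012545 126.90614408 159.14294484]
units [0.046 0.033 2.353] rows>= 2.26 yaw 55.26
```

Emit:
servo_tool(deltas=[0.02, 0.02, 0.5, 0, 0, 0, 1, 0.02, 0.01, 0.8, 0, 0, 0, 1, 0, 0, 0.7, 0, 0, 0, 1, 0, 0, 0.3, 0, 0, 0, 1, 0, 0, 0.05, 0, 0, 0, 1])

```text
time_s: 21.93
tool_pos: [553.7, 126.6, 63.8]
eef_rot: [[0.571, 0.821, -0.005], [0.821, -0.571, -0.001], [-0.004, -0.003, -1.0]]
contact_force: [-0.9, 0.9, -0.2]
gripper_width: 32.5
grip_force: 40.0
```

Emit:
servo_tool(deltas=[0, 0, 0, 0, 0, 0, 1, 0, 0, 0, 0, 0, 0, 1, 0, 0, 0, 0, 0, 0, 1])

```text
time_s: 22.18
tool_pos: [556.9, 128.8, 68.5]
eef_rot: [[0.57, 0.822, 0.003], [0.822, -0.57, 0.0], [0.002, 0.002, -1.0]]
contact_force: [-0.5, -0.3, -0.9]
gripper_width: 32.5
grip_force: 40.0
```

Run:
```python
from h import *
print(manip.observe()['tool_pos']);go(555,127.6,35)
p,d=cams.camera('side');a,d=cams.camera('scene')
cv2.imwrite('pics/c7.png',np.hstack([cv2.resize(p[180:270,255:375,::-1],(400,300)),cv2.resize(a[180:270,240:360,::-1],(400,300))]))
```

```text
[556.91467574 128.78431258  68.50930983]
units [-0.053 -0.024  0.838] rows>= 0.81 yaw 55.27
```

View pics/c7.png

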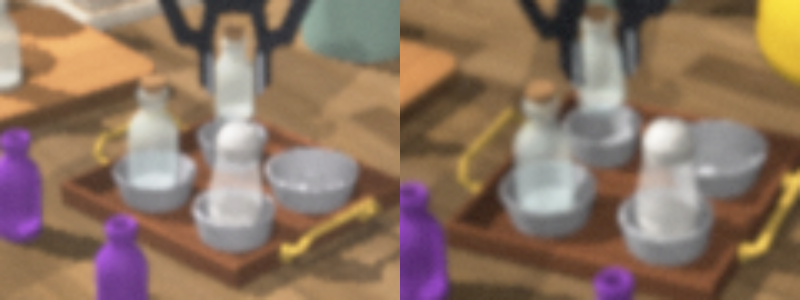

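The mid bottle stands in the mid cup, and the small one hangs upright over the small cup (235,100 left). I nudge it by −2 mm in x and lower it.

Emit:
servo_tool(deltas=[-0.03, -0.02, 0.25, 0, 0, 0, 1, 0, 0, 0.25, 0, 0, 0, 1, 0, 0, 0.15, 0, 0, 0, 1, 0, 0, 0, 0, 0, 0, 1, 0, 0, 0, 0, 0, 0, 1])

```text
time_s: 22.7
tool_pos: [553.9, 128.1, 39.9]
eef_rot: [[0.569, 0.822, -0.002], [0.822, -0.569, -0.0], [-0.001, -0.001, -1.0]]
contact_force: [0.1, -0.3, -0.6]
gripper_width: 32.6
grip_force: 40.0
```

Emit:
servo_tool(deltas=[0, 0, 0.05, 0, 0, 0, 1, 0, 0, 0, 0, 0, 0, 1, 0, 0, 0, 0, 0, 0, 1])

```text
time_s: 22.95
tool_pos: [554.5, 128.2, 38.9]
eef_rot: [[0.569, 0.822, 0.0], [0.822, -0.569, 0.0], [0.0, 0.0, -1.0]]
contact_force: [-0.2, 0.0, -1.0]
gripper_width: 32.7
grip_force: 40.0
```

Emit:
servo_tool(deltas=[0, 0, 0.05, 0, 0, 0, 1, 0, 0, 0, 0, 0, 0, 1, 0, 0, 0, 0, 0, 0, 1])

```text
time_s: 23.2
tool_pos: [554.4, 128.1, 36.7]
eef_rot: [[0.569, 0.822, -0.0], [0.822, -0.569, -0.0], [-0.0, -0.0, -1.0]]
contact_force: [-0.5, -0.2, -1.0]
gripper_width: 32.7
grip_force: 40.0
```

Emit:
servo_tool(deltas=[0, 0, 0.03, 0, 0, 0, 1, 0, 0, 0, 0, 0, 0, 1])

```text
time_s: 23.37
tool_pos: [554.4, 128.1, 35.4]
eef_rot: [[0.569, 0.822, -0.0], [0.822, -0.569, -0.0], [-0.0, -0.0, -1.0]]
contact_force: [-0.3, 0.1, -1.5]
gripper_width: 32.3
grip_force: 40.0
```

Emit:
servo_tool(deltas=[0, 0, 0.02, 0, 0, 0, 1, 0, 0, 0, 0, 0, 0, 1])

```text
time_s: 23.53
tool_pos: [554.5, 128.2, 35.0]
eef_rot: [[0.569, 0.822, 0.0], [0.822, -0.569, -0.0], [0.0, 0.0, -1.0]]
contact_force: [-2.3, -1.3, 2.4]
gripper_width: 32.3
grip_force: 40.4
```

Emit:
servo_tool(deltas=[0, 0, 0, 0, 0, 0, 0.6, 0, 0, 0, 0, 0, 0, 0.56, 0, 0, 0, 0, 0, 0, 0.5, 0, 0, 0, 0, 0, 0, 0.4, 0, 0, 0, 0, 0, 0, 0.3])

```text
time_s: 23.95
tool_pos: [554.4, 128.1, 34.7]
eef_rot: [[0.569, 0.822, 0.0], [0.822, -0.569, 0.0], [0.0, -0.0, -1.0]]
contact_force: [0.1, -0.8, -0.4]
gripper_width: 59.7
grip_force: 0.0
```

Emit:
servo_tool(deltas=[0, 0, 0, 0, 0, 0, 0.3, 0, 0, -0.2, 0, 0, 0, 0.3, 0, 0, -0.6, 0, 0, 0, 0.3, 0, 0, -0.9, 0, 0, 0, 0.3, 0, 0, -0.9, 0, 0, 0, 0.3])

```text
time_s: 24.37
tool_pos: [553.5, 128.1, 139.8]
eef_rot: [[0.569, 0.822, -0.002], [0.822, -0.569, 0.0], [-0.001, -0.002, -1.0]]
contact_force: [1.8, 0.2, -0.3]
gripper_width: 59.6
grip_force: 0.0
```

Emit:
servo_tool(deltas=[0, 0, -0.9, 0, 0, 0, 0.1, 0, 0, -0.4, 0, 0, 0, 0.1, 0, 0, 0, 0, 0, 0, 0.1])

```text
time_s: 24.62
tool_pos: [556.6, 129.1, 196.2]
eef_rot: [[0.569, 0.822, 0.008], [0.822, -0.569, 0.001], [0.005, 0.006, -1.0]]
contact_force: [1.0, 0.2, -0.0]
gripper_width: 77.0
grip_force: 0.0
```

Run:
```python
from h import *
s=manip.observe();print(s['tool_pos'])
go(437,-377,185)
```

```text
[556.58838661 129.07728818 196.24295559]
units [-12.105   4.743   0.243] rows>= 12.5 yaw 55.3
```

Emit:
servo_tool(deltas=[-0.5, 0.2, 0, 0, 0, 0, 0.1, -0.93, 0.364, 0.02, 0, 0, 0, 0.1, -0.93, 0.364, 0.02, 0, 0, 0, 0.1, -0.93, 0.364, 0.02, 0, 0, 0, 0.1, -0.93, 0.364, 0.02, 0, 0, 0, 0.1])

```text
time_s: 25.03
tool_pos: [511.7, -49.9, 187.3]
eef_rot: [[0.569, 0.822, -0.0], [0.822, -0.569, 0.0], [-0.0, -0.0, -1.0]]
contact_force: [0.9, -0.9, -0.1]
gripper_width: 77.1
grip_force: 0.0
```

Emit:
servo_tool(deltas=[-0.93, 0.364, 0.02, 0, 0, 0, 0.1, -0.93, 0.364, 0.02, 0, 0, 0, 0.1, -0.93, 0.364, 0.02, 0, 0, 0, 0.1, -0.93, 0.364, 0.02, 0, 0, 0, 0.1, -0.93, 0.364, 0.02, 0, 0, 0, 0.1])

```text
time_s: 25.45
tool_pos: [465.5, -244.4, 183.4]
eef_rot: [[0.569, 0.822, -0.0], [0.822, -0.569, 0.0], [-0.0, -0.0, -1.0]]
contact_force: [2.4, -0.1, 0.1]
gripper_width: 76.9
grip_force: 0.0
```

Emit:
servo_tool(deltas=[-0.93, 0.364, 0.02, 0, 0, 0, 0.1, -0.93, 0.364, 0.02, 0, 0, 0, 0.1, -0.93, 0.364, 0.02, 0, 0, 0, 0.1, -0.45, 0.17, 0.02, 0, 0, 0, 0.1, 0, 0, 0, 0, 0, 0, 0.1])

```text
time_s: 25.87
tool_pos: [431.0, -383.2, 179.3]
eef_rot: [[0.575, 0.818, -0.002], [0.818, -0.575, -0.001], [-0.002, -0.001, -1.0]]
contact_force: [-1.4, -0.1, 0.0]
gripper_width: 76.5
grip_force: 0.0
```

Emit:
servo_tool(deltas=[0, 0, 0, 0, 0, 0, 0.1, 0, 0, 0, 0, 0, 0, 0.1, 0, 0, 0, 0, 0, 0, 0.1])

```text
time_s: 26.12
tool_pos: [435.2, -376.3, 180.3]
eef_rot: [[0.567, 0.823, 0.0], [0.823, -0.567, 0.001], [0.001, -0.0, -1.0]]
contact_force: [-0.6, -0.3, -0.6]
gripper_width: 77.0
grip_force: 0.0
```

Run:
```python
from h import *
s=wsnap('w10');print(s['tool_pos'].round(1),s['joint_pos'].round(2))
cork('w10',(437,-377,127))
go(437,-377,58)
```

```text
[ 435.2 -376.3  180.3] [ 0.82  0.23 -0.21  1.71  0.05  1.21 -0.01]
pred [318.4 257. ] seen [317.5 258.2] [ 298  238   40   50 1176] world [ 436.1 -377.3  127. ]
units [0.014 0.046 3.06 ] rows>= 2.94 yaw 55.43
```

Emit:
servo_tool(deltas=[0.01, 0.04, 0.6, 0, 0, 0, 0.1, 0, 0, 0.8, 0, 0, 0, 0.1, 0, 0, 0.8, 0, 0, 0, 0.1, 0, 0, 0.4, 0, 0, 0, 0.1, 0, 0, 0.2, 0, 0, 0, 0.1])

```text
time_s: 26.58
tool_pos: [435.1, -376.4, 65.6]
eef_rot: [[0.568, 0.823, -0.003], [0.823, -0.568, 0.003], [0.001, -0.004, -1.0]]
contact_force: [0.2, -0.5, 0.6]
gripper_width: 76.7
grip_force: 0.0
```

Emit:
servo_tool(deltas=[0, 0, 0, 0, 0, 0, 0.1, 0, 0, 0, 0, 0, 0, 0.1, 0, 0, 0, 0, 0, 0, 0.1, 0, 0, 0, 0, 0, 0, 0.1])

```text
time_s: 26.92
tool_pos: [436.9, -379.1, 70.0]
eef_rot: [[0.569, 0.822, 0.002], [0.822, -0.569, -0.002], [-0.0, 0.003, -1.0]]
contact_force: [-0.5, -0.6, 0.3]
gripper_width: 76.7
grip_force: 0.0
```

Emit:
servo_tool(deltas=[0, 0, 0.1, 0, 0, 0, 0.1, 0, 0, 0.1, 0, 0, 0, 0.1, 0, 0, 0.05, 0, 0, 0, 0.2, 0, 0, 0, 0, 0, 0, 0.3, 0, 0, 0, 0, 0, 0, 0.35])

```text
time_s: 27.33
tool_pos: [435.8, -378.5, 58.1]
eef_rot: [[0.569, 0.822, -0.0], [0.822, -0.569, 0.0], [0.0, -0.001, -1.0]]
contact_force: [0.1, 0.1, 1.3]
gripper_width: 55.3
grip_force: 0.0
```

Emit:
servo_tool(deltas=[0, 0, 0, 0, 0, 0, 0.35, 0, 0, 0, 0, 0, 0, 0.35])

```text
time_s: 27.5
tool_pos: [436.0, -378.6, 58.4]
eef_rot: [[0.569, 0.822, 0.0], [0.822, -0.569, -0.0], [0.0, 0.0, -1.0]]
contact_force: [-0.1, 0.5, -0.2]
gripper_width: 55.4
grip_force: 0.0
```

Emit:
servo_tool(deltas=[0, 0, 0.05, 0, 0, 0, 0.35, 0, 0, 0, 0, 0, 0, 0.35, 0, 0, 0, 0, 0, 0, 1, 0, 0, 0, 0, 0, 0, 1, 0, 0, 0, 0, 0, 0, 1], newtons=50)

```text
time_s: 27.92
tool_pos: [435.8, -378.6, 56.6]
eef_rot: [[0.57, 0.822, -0.0], [0.822, -0.57, -0.0], [-0.0, -0.0, -1.0]]
contact_force: [-0.9, 0.5, 4.4]
gripper_width: 45.1
grip_force: 51.5
```

Emit:
servo_tool(deltas=[0, 0, 0, 0, 0, 0, 1, 0, 0, 0, 0, 0, 0, 1, 0, 0, 0, 0, 0, 0, 1, 0, 0, 0, 0, 0, 0, 1])

```text
time_s: 28.25
tool_pos: [435.9, -378.6, 56.5]
eef_rot: [[0.569, 0.822, -0.0], [0.822, -0.569, 0.0], [-0.0, -0.0, -1.0]]
contact_force: [-2.7, 1.7, 4.9]
gripper_width: 45.2
grip_force: 51.6
```

Emit:
servo_tool(deltas=[0, 0, -0.2, 0, 0, 0, 1, 0, 0, -0.6, 0, 0, 0, 1, 0, 0, -0.9, 0, 0, 0, 1, 0, 0, -0.9, 0, 0, 0, 1, 0, 0, -0.6, 0, 0, 0, 1])

```text
time_s: 28.67
tool_pos: [436.7, -379.0, 188.0]
eef_rot: [[0.569, 0.822, 0.003], [0.822, -0.569, -0.002], [-0.0, 0.003, -1.0]]
contact_force: [0.4, -0.1, -1.3]
gripper_width: 45.1
grip_force: 51.5
```

Emit:
servo_tool(deltas=[0, 0, -0.2, 0, 0, 0, 1, 0, 0, 0, 0, 0, 0, 1, 0, 0, 0, 0, 0, 0, 1])

```text
time_s: 28.92
tool_pos: [435.7, -378.4, 191.7]
eef_rot: [[0.569, 0.822, -0.0], [0.822, -0.569, 0.0], [0.0, -0.0, -1.0]]
contact_force: [-0.5, 0.4, -2.0]
gripper_width: 45.0
grip_force: 51.5
```

```bash
python3 -c "
from h import *
print(manip.observe()['tool_pos'])
go(570.6,38.9,190)"
```

```text
[ 435.72442853 -378.41043596  191.67049908]
units [10.496 -3.169  0.044] rows>= 10.54 yaw 55.29
```

Emit:
servo_tool(deltas=[0.5, -0.15, 0, 0, 0, 0, 1, 0.85, -0.26, 0, 0, 0, 0, 1, 0.95, -0.287, 0, 0, 0, 0, 1, 0.95, -0.287, 0, 0, 0, 0, 1, 0.95, -0.287, 0, 0, 0, 0, 1])

```text
time_s: 29.33
tool_pos: [488.9, -209.5, 190.0]
eef_rot: [[0.57, 0.822, -0.003], [0.822, -0.57, 0.002], [-0.001, -0.003, -1.0]]
contact_force: [1.3, -0.4, 0.2]
gripper_width: 44.9
grip_force: 51.4
```

Emit:
servo_tool(deltas=[0.95, -0.287, 0, 0, 0, 0, 1, 0.95, -0.287, 0, 0, 0, 0, 1, 0.95, -0.287, 0, 0, 0, 0, 1, 0.95, -0.287, 0, 0, 0, 0, 1, 0.95, -0.287, 0, 0, 0, 0, 1])

```text
time_s: 29.75
tool_pos: [549.9, -20.8, 190.1]
eef_rot: [[0.569, 0.822, -0.003], [0.822, -0.569, 0.0], [-0.001, -0.003, -1.0]]
contact_force: [1.2, -0.7, -1.2]
gripper_width: 45.0
grip_force: 51.4
```

Emit:
servo_tool(deltas=[0.95, -0.287, 0, 0, 0, 0, 1, 0.4, -0.12, 0, 0, 0, 0, 1, 0.2, -0.06, 0, 0, 0, 0, 1, 0, 0, 0, 0, 0, 0, 1, 0, 0, 0, 0, 0, 0, 1])

```text
time_s: 30.17
tool_pos: [570.0, 37.8, 190.8]
eef_rot: [[0.57, 0.822, -0.003], [0.822, -0.57, -0.0], [-0.002, -0.002, -1.0]]
contact_force: [-0.6, -1.2, -0.5]
gripper_width: 45.3
grip_force: 51.4
```

Emit:
servo_tool(deltas=[0, 0, 0, 0, 0, 0, 1, 0, 0, 0, 0, 0, 0, 1])

```text
time_s: 30.33
tool_pos: [570.4, 36.8, 191.9]
eef_rot: [[0.572, 0.82, -0.001], [0.82, -0.572, -0.001], [-0.001, -0.0, -1.0]]
contact_force: [-0.3, -1.6, -1.5]
gripper_width: 45.1
grip_force: 51.4
```

```bash
python3 -c "
from h import *
print(manip.observe()['tool_pos'])
go(570.6,38.9,97)"
```

```text
[570.44291457  36.7787771  191.93812685]
units [ 0.048 -0.027  2.373] rows>= 2.28 yaw 55.13
```

Emit:
servo_tool(deltas=[0.03, -0.01, 0.5, 0, 0, 0, 1, 0, 0, 0.8, 0, 0, 0, 1, 0, 0, 0.7, 0, 0, 0, 1, 0, 0, 0.3, 0, 0, 0, 1, 0, 0, 0.07, 0, 0, 0, 1])

```text
time_s: 30.75
tool_pos: [569.4, 38.8, 95.1]
eef_rot: [[0.571, 0.821, -0.004], [0.821, -0.571, -0.0], [-0.003, -0.003, -1.0]]
contact_force: [0.2, -0.6, -1.2]
gripper_width: 45.3
grip_force: 51.4
```

Emit:
servo_tool(deltas=[0, 0, 0, 0, 0, 0, 1, 0, 0, 0, 0, 0, 0, 1, 0, 0, 0, 0, 0, 0, 1, 0, 0, 0, 0, 0, 0, 1, 0, 0, 0, 0, 0, 0, 1])

```text
time_s: 31.17
tool_pos: [571.7, 40.2, 98.6]
eef_rot: [[0.57, 0.822, 0.002], [0.822, -0.57, -0.0], [0.001, 0.001, -1.0]]
contact_force: [0.1, -0.8, -1.0]
gripper_width: 45.1
grip_force: 51.5
```

Run:
```python
from h import *
print(manip.observe()['tool_pos']);go(570.6,38.9,67)
p,d=cams.camera('side');a,d=cams.camera('scene')
cv2.imwrite('pics/c8.png',np.hstack([cv2.resize(p[180:270,255:375,::-1],(400,300)),cv2.resize(a[180:270,240:360,::-1],(400,300))]))
```

```text
[571.7448435   40.16279933  98.64073091]
units [-0.043 -0.007  0.791] rows>= 0.76 yaw 55.28
```

View pics/c8.png

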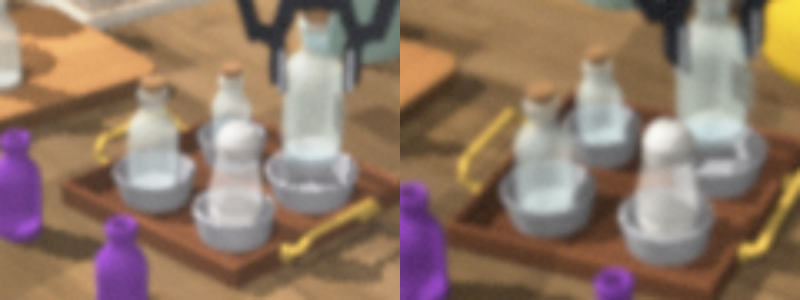

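Small and mid are seated; the large bottle is upright and centred over the large cup (312,150 left; 715,130 right). Lowering.

Emit:
servo_tool(deltas=[-0.03, 0, 0.25, 0, 0, 0, 1, 0, 0, 0.25, 0, 0, 0, 1, 0, 0, 0.15, 0, 0, 0, 1, 0, 0, 0, 0, 0, 0, 1, 0, 0, 0, 0, 0, 0, 1])

```text
time_s: 31.68
tool_pos: [569.8, 39.2, 70.6]
eef_rot: [[0.569, 0.822, -0.002], [0.822, -0.569, 0.0], [-0.001, -0.001, -1.0]]
contact_force: [0.3, -0.4, -0.8]
gripper_width: 44.8
grip_force: 51.5
```

Emit:
servo_tool(deltas=[0, 0, 0.04, 0, 0, 0, 1, 0, 0, 0, 0, 0, 0, 1, 0, 0, 0, 0, 0, 0, 1])

```text
time_s: 31.93
tool_pos: [570.6, 39.3, 70.2]
eef_rot: [[0.569, 0.822, 0.0], [0.822, -0.569, 0.0], [0.0, 0.0, -1.0]]
contact_force: [-0.4, -0.3, -1.4]
gripper_width: 45.4
grip_force: 51.5
```

Emit:
servo_tool(deltas=[0, 0, 0.05, 0, 0, 0, 1, 0, 0, 0, 0, 0, 0, 1, 0, 0, 0, 0, 0, 0, 1])

```text
time_s: 32.18
tool_pos: [570.4, 39.1, 67.9]
eef_rot: [[0.569, 0.822, -0.0], [0.822, -0.569, -0.0], [-0.0, -0.0, -1.0]]
contact_force: [-0.0, -0.1, -0.5]
gripper_width: 45.0
grip_force: 51.5
```

Emit:
servo_tool(deltas=[0, 0, 0.03, 0, 0, 0, 1, 0, 0, 0, 0, 0, 0, 1])

```text
time_s: 32.35
tool_pos: [570.4, 39.2, 66.6]
eef_rot: [[0.569, 0.822, -0.0], [0.822, -0.569, 0.0], [-0.0, -0.0, -1.0]]
contact_force: [0.0, 0.6, -1.8]
gripper_width: 44.8
grip_force: 51.5
```

Emit:
servo_tool(deltas=[0, 0, 0.02, 0, 0, 0, 1, 0, 0, 0, 0, 0, 0, 1])

```text
time_s: 32.52
tool_pos: [570.7, 39.4, 66.6]
eef_rot: [[0.569, 0.822, 0.001], [0.822, -0.569, 0.0], [0.0, 0.0, -1.0]]
contact_force: [-2.8, -0.3, 4.6]
gripper_width: 45.3
grip_force: 52.2
```

Touch at the expected height; release and rise.

Emit:
servo_tool(deltas=[0, 0, 0, 0, 0, 0, 0.46, 0, 0, 0, 0, 0, 0, 0.42, 0, 0, 0, 0, 0, 0, 0.38, 0, 0, 0, 0, 0, 0, 0.3, 0, 0, 0, 0, 0, 0, 0.2])

```text
time_s: 32.93
tool_pos: [570.4, 39.2, 65.8]
eef_rot: [[0.569, 0.822, -0.0], [0.822, -0.569, 0.0], [-0.0, -0.0, -1.0]]
contact_force: [-0.2, -0.3, 0.6]
gripper_width: 68.1
grip_force: 0.0
```

Emit:
servo_tool(deltas=[0, 0, 0, 0, 0, 0, 0.2, 0, 0, -0.2, 0, 0, 0, 0.2, 0, 0, -0.6, 0, 0, 0, 0.2, 0, 0, -0.9, 0, 0, 0, 0.2, 0, 0, -0.9, 0, 0, 0, 0.2])

```text
time_s: 33.35
tool_pos: [569.6, 39.2, 171.0]
eef_rot: [[0.569, 0.822, -0.002], [0.822, -0.569, 0.0], [-0.001, -0.002, -1.0]]
contact_force: [1.2, 0.2, 0.3]
gripper_width: 68.2
grip_force: 0.0
```

Emit:
servo_tool(deltas=[0, 0, -0.9, 0, 0, 0, 0.1, 0, 0, -0.4, 0, 0, 0, 0.1, 0, 0, -0.2, 0, 0, 0, 0.1, -0.5, 0, 0, 0, 0, 0, 0.1, -0.5, 0, 0, 0, 0, 0, 0.1])

```text
time_s: 33.77
tool_pos: [547.4, 7.0, 229.9]
eef_rot: [[0.568, 0.823, 0.0], [0.823, -0.568, 0.001], [0.001, -0.0, -1.0]]
contact_force: [-0.4, -1.0, -1.4]
gripper_width: 77.4
grip_force: 0.0
```

Emit:
servo_tool(deltas=[0, 0, 0, 0, 0, 0, 0.1, 0, 0, 0, 0, 0, 0, 0.1, 0, 0, 0, 0, 0, 0, 0.1, 0, 0, 0, 0, 0, 0, 0.1, 0, 0, 0, 0, 0, 0, 0.1])

```text
time_s: 34.18
tool_pos: [547.8, 7.1, 229.6]
eef_rot: [[0.569, 0.823, -0.0], [0.823, -0.569, 0.001], [0.0, -0.001, -1.0]]
contact_force: [-0.4, 1.0, 0.0]
gripper_width: 76.7
grip_force: 0.0
```

Run:
```python
from h import *
p,d=cams.camera('side');a,d=cams.camera('scene')
cv2.imwrite('pics/c9.png',np.hstack([cv2.resize(p[150:270,215:375,::-1],(400,300)),cv2.resize(a[180:330,340-120:540,::-1],(400,188)).copy() if 0 else cv2.resize(a[150:330,240:540,::-1],(400,300))]))
s=manip.observe();print(s['time_s'],s['tool_pos'])
```

```text
34.2833 [547.74421804   6.91494294 229.6887032 ]
```

View pics/c9.png

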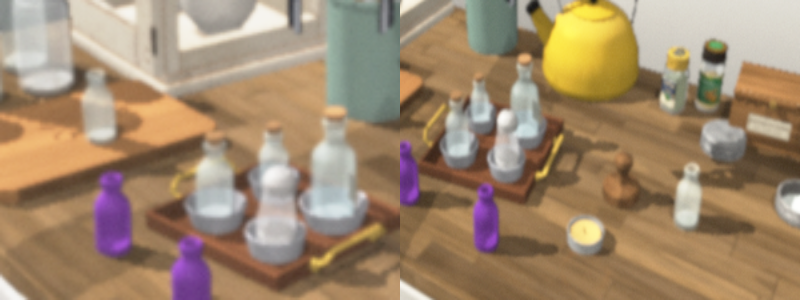

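All three corked bottles stand in their cups. The open bottle is on the board, and the shaker and the washed bottle are where they were.

```bash
python3 -c "
from h import *
print(workorder.finish_job())"
```

```text
the job is handed in; nothing more can be done
None
```

The job is done and handed in at about 34 s: the corkless bottle from the caddy stands on the cutting board, the three corked bottles are down in their own cups, and the shaker and washed bottle were left alone (the hand-in gave no verdict).

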